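# Change over the weld pallet and load it for the next run

### The arm

A 7-joint arm with a two-finger parallel gripper is mounted at the origin on the work surface. World frame = base frame: x ahead of the robot, y to its left, z up, the work surface at z = 0. Lengths are in m, angles in rad, forces in N, time in s.
With the tool pointing down it reaches from about 0.4 to 0.875 m from the base axis. Payload 19.3 kg.
Tool frame: the origin (TCP) lies at the very end of the fingers, on their centre line; the grasp point (between the pads) lies 19 mm behind it; y points along the fingers, x is the direction in which the jaws open and shut, and the axes are right-handed (so a half turn about y gives the same grasp; the last joint's range is limited). The gripper opens to 85 mm and grips with 20 to 120 N. Pads are 22 mm wide; open, the fingers measure 114 mm over their backs; the gripper's body (76 mm by 85 mm) begins 54 mm behind the grasp point. The pads swing forward as they close: fully open they stand 13 mm farther back than shut.
Start: joints at [1.087, 0.521, -0.036, 1.599, 0.021, 1.021, -0.113], TCP at [0.251, -0.572, 0.231] pointing down, gripper open.
Joint ranges: [-2.91, 2.91], [-0.3, 2.13], [-1.5, 1.42], [0.17, 2.43], [-1.26, 4.41], [0.16, 1.93], [-2.52, 2.52]. Speed limits (rad/s): [1.89, 1.89, 2.39, 2.39, 3.01, 3.01, 3.01].

### API

Orientations are given as [roll, pitch, yaw] about the fixed x, y, z axes, in that order (R = Rz(yaw) Ry(pitch) Rx(roll)).
In Python, from workcell import bot gives the robot as it stands. The module is installed in compiled form; this text tells all that it offers.
- The arm moves only by the shell command python3 -m crank 'ROWS' [FORCE]. ROWS is JSON, a list of rows, each an object of numbers: "hand": the closure, from 0 (fully open) to 1 (shut); "dx", "dy", "dz": the shift along the tool's x, y, z in mm; "yaw": the turn about the tool's y in rad. In form: [{"hand": .., "dx": .., "dy": .., "dz": .., "yaw": ..}, ...]. A call has 1 to 12 rows; each row is the pose to reach, as a shift and turn from the pose commanded when the call began, along the tool's axes at that moment; what a row does not reach only later rows make up. A row lasts 1/12 s, in which the tool goes at most 41.7 mm and 7.16 degrees, less where a joint would pass 70% of its speed; a pose out of reach is approached as far as the arm can. A call with a gripper value outside its range is refused whole. The fingers move at their own pace and stop on an object; FORCE is the grip in N (left out, the last holds). Time passes only in rows, so rows that repeat a pose let the fingers close. It gives the time, the measured TCP pose, the force and the opening at its end, in the units of the state.
- bot.observe(): the state, without advancing time (a new reading comes with each control period).
- bot.grab_frame(name): name is "scene" or "side" or "wrist"; returns the picture (420x560x3 uint8, red, green, blue); there is no depth.
- bot.camera_info(name): a dict with "fx", "fy", "cx", "cy" (pixels), "rvec" (rotation vector, rad) and "tvec" (3), from world to camera coordinates, as OpenCV has them. Camera axes: x right, y down, z forward; pixel columns grow to the right and rows downward; lengths in m; the calibration is good to about 2 mm. A picture is of the moment at which its call begins: read the wrist's pose just before it. camera_info takes no time and is no camera call; for the wrist camera it gives the pose at the moment of the call.
- bot.job_done(): hands the job in, once; it reports no verdict.
The state is a dict: "clock": time; "qpos": joint angles; "qd": joint speeds; "joint_efforts": joint torques, N m; "position": TCP position; "tool_rot": TCP orientation; "force": force on the tool from outside, world axes, zero at the start; "moment": the same for the moment, N m; "grip_width": finger opening in m.
Only numpy, scipy, OpenCV 4.12 (cv2) and the standard library are available. Lean on these libraries where they do the work, as an engineer would, in place of code of your own. Each camera call takes 0.05 s, during which the arm holds its last target.

### The job

Press the fixture's catch to free the finished pallet, draw it out and set it down on the cooling grate; then slide the fresh pallet all the way into the dovetail until the catch clicks up behind it. Once it is locked, stand every loose pipe stub upright on its own blue circle on the fresh pallet, centred to about a centimetre, and last of all press the earth lever down until it stays down by itself. Leave the other things on the bench where they are.

Things in the scene. Friction and masses are not known exactly. Their poses are not given: they have to be found in the camera images.
- fixture: Dark steel fixture fixed to the bench. Base 250 x 112 mm, its top (floor) 18 mm high. Origin on the bench below the middle of the dovetail rails; +x is the push-home direction, z up. Rails: x -45 to +45, 14 mm above the floor, faces leaning in, 2 mm play each side. In front is a flat apron, x -170 to -67; yellow guide walls (x -94 to -45) funnel a foot that is up to 5 mm off in y
- home (a point): Point on the fixture's floor, mid-rails, where the origin of a pallet lies when it is home (+-1 mm; it can be pushed 3 mm past, and may ride up to 3 mm high). Axes as the fixture. A sprung ejector behind pushes the pallet back out (6 N at first touch, 22 mm before home; 9 N at home); pushing home takes up to about 25 N in all
- apron (a point): Point on the fixture's floor, 120 mm before home in -x: a pallet set down with its origin here, aligned with the fixture, stands on the apron clear of the catch, ready to be pushed straight home
- catch (a joint): Sprung brass catch, m: 0 up, 0.010 fully down. Its tongue (ramp outside, square inside) stands 8 mm out of the floor at fixture x -67 to -45; a foot sliding in presses it down, and it springs up behind the foot at home. Pressing the pad down (2 to 4 N plus up to 7 N of friction) frees the pallet: the ejector pops it 15 to 25 mm towards -x over the catch, which then stays down until it is drawn out
- catch_pad (a point): Top centre of the catch's red thumb pad, 32 x 32 mm, at fixture x -53, y +79 mm, 40 mm above the bench when up; moves straight down 10 mm when pressed
- earth_lever (a joint): Earth lever, rad: 0 sprung up, 0.6 down on its stop. Copper arm at fixture y -92 mm, hinged at its +x end (fixture x +62, 52 mm above the bench, axis along y), free end towards -x, rising 0.5 rad above level at 0. Takes 2 to 3 N, then up to 12 N at the detent, at the paddle; past 0.56 a ball detent snaps over its nose and holds it at 0.6; before that it springs back
- lever_paddle (a point): Top centre of the lever's black paddle (44 x 26 mm), 120 mm out from the hinge; about 116 mm above the bench when up, 48 mm when down; swings down in an arc, some 15 mm towards fixture -x. Press it from above
- done_pallet: Finished pallet, dark, orange fin, two brown stubs (34 tall) welded on at x,y -55,-22 and 55,22; starts home. In mm: dovetail foot (90 in x, 48 wide, 20 tall) under a deck 172 (x) by 96 (y), top at z 28, with a rim 4 thick up to z 38; grip fin at mid-deck, 12 thick (x), 40 wide (y), up to z 66. 0.4 kg. Origin: foot's underside centre; x along the slide, z up. Either end may go in first
- fresh_pallet: Fresh pallet, pale aluminium, blue fin, four blue circles on the deck; starts on the bench. In mm: dovetail foot (90 in x, 48 wide, 20 tall) under a deck 172 (x) by 96 (y), top at z 28, with a rim 4 thick up to z 38; grip fin at mid-deck, 12 thick (x), 40 wide (y), up to z 66. 0.4 kg. Origin: foot's underside centre; x along the slide, z up. Either end may go in first
- grate: Cooling grate: low slatted steel grate fixed to the bench, 240 (x) by 140 (y) mm, flat top 24 mm high. Origin: centre of its underside, on the bench; x along its length
- mark1 (a point): Centre of a blue circle (41 mm) on the fresh pallet's deck, at pallet x -55, y -22, z 28 mm
- mark2 (a point): Centre of a blue circle (41 mm) on the fresh pallet's deck, at pallet x -55, y 22, z 28 mm
- mark3 (a point): Centre of a blue circle (41 mm) on the fresh pallet's deck, at pallet x 55, y -22, z 28 mm
- mark4 (a point): Centre of a blue circle (41 mm) on the fresh pallet's deck, at pallet x 55, y 22, z 28 mm
- stub1: Loose pipe stub, closed at the top: plain steel, 36 mm diameter, 34 mm tall, about 0.14 kg, standing on the bench. Origin: centre of its underside, z up along its axis. Two to four of the four are there (absent ones read None)
- stub2: Loose pipe stub, closed at the top: plain steel, 36 mm diameter, 34 mm tall, about 0.14 kg, standing on the bench. Origin: centre of its underside, z up along its axis. Two to four of the four are there (absent ones read None)
- stub3: Loose pipe stub, closed at the top: plain steel, 36 mm diameter, 34 mm tall, about 0.14 kg, standing on the bench. Origin: centre of its underside, z up along its axis. Two to four of the four are there (absent ones read None)
- stub4: Loose pipe stub, closed at the top: plain steel, 36 mm diameter, 34 mm tall, about 0.14 kg, standing on the bench. Origin: centre of its underside, z up along its axis. Two to four of the four are there (absent ones read None)
- chip_hammer: Bystander: chipping hammer lying on the bench, 240 mm long. Leave it alone
- wire_brush: Bystander: brush, 200 mm long, lying. Leave it alone
- big_pipe: Bystander: rust-brown pipe offcut, 60 mm diameter, 70 mm tall, standing (not one of the stubs). Leave it alone
- spray_can: Bystander: spray can, 56 mm diameter, 130 mm tall, standing. Leave it alone
- angle_iron: Bystander: 140 mm piece of angle iron, lying. Leave it alone
- hold_down: Bystander: grey C-shaped bench hold-down, 90 mm long, 70 mm tall. Leave it alone
Mind the look-alikes: they are no part of the job. Leave any green, orange or turquoise look-alike of the stub1 alone.

How it is judged:
By the outcome, as a careful person would: the job done as asked, in the order asked, and still so for the second after the job is handed in, with the robot touching nothing.
Of stub1, stub2, stub3, stub4 only 2 to 4 are there at a start; the rules pass over those that are not, and their reading is None.
At some moment in a run one of stub1, stub2, stub3, stub4 may be knocked a few centimetres aside while the robot is not near it.
Once in a run the grip may slacken for a moment while it holds something.
It also fails if it takes over 210 s, if anything falls off the work surface, if the arm or the gripper's body presses on something with over 40 N, if the wrist force passes 120 N, or if a joint passes its speed limit or range.

## Working session

There is one attempt and no reset: what is moved stays moved. The work goes in short steps, Python scripts to look and compute and a shell command to move; the robot and the scene stay as the last step left them, time stands still between calls to the robot, and variables do not carry over. Pictures are saved under pics/ and viewed, and the job is handed in when it is done.

```bash
mkdir -p pics; ls; python3 - <<'E'
from workcell import bot
import cv2
s=bot.observe(); print(s)
for n in ("scene","side","wrist"):
    print(n,bot.camera_info(n))
    cv2.imwrite(f"pics/{n}0.png",bot.grab_frame(n)[:,:,::-1])
E
```

```text
pics
{'clock': 0.0, 'qpos': array([ 1.08680224,  0.52203119, -0.0363255 ,  1.59999352,  0.02119584,
        1.02113017, -0.11279753]), 'qd': array([-0.00060008,  0.00157635, -0.00016009, -0.00023929, -0.00089011,
       -0.0007534 , -0.00049774]), 'joint_efforts': array([-1.07232307e-03, -9.27120137e+01,  1.97946198e+00, -3.69941032e+01,
        1.77650439e-02,  8.01346963e-03, -5.44800173e-05]), 'position': array([ 0.25113071, -0.57195111,  0.23072025]), 'tool_rot': array([-1.57087889e+00,  1.17446365e-03, -1.15701388e+00]), 'force': array([-0.19737994, -0.25347533, -0.48836892]), 'moment': array([ 0.01572417,  0.01613641, -0.02446864]), 'grip_width': 0.08551992402544313}
scene {'fx': 530.0251948060765, 'fy': 530.0251948060765, 'cx': 275.03854998984207, 'cy': 204.97489751124968, 'rvec': array([ 1.04836306,  2.27929554, -1.12914093]), 'tvec': array([ 0.38399785, -0.19029309,  1.82840181])}
side {'fx': 431.6888172085267, 'fy': 431.6888172085267, 'cx': 283.399258311779, 'cy': 213.90359746764813, 'rvec': array([ 2.29732054, -0.12139838,  0.02700974]), 'tvec': array([-0.57800858,  0.1107654 ,  1.30715481])}
wrist {'fx': 356.6512940171983, 'fy': 356.6512940171983, 'cx': 268.0288112433836, 'cy': 209.8243641586969, 'rvec': array([-2.43818027,  1.59211913,  0.21435022]), 'tvec': array([-0.62424242, -0.03544252,  0.3783448 ])}
```

View pics/scene0.png

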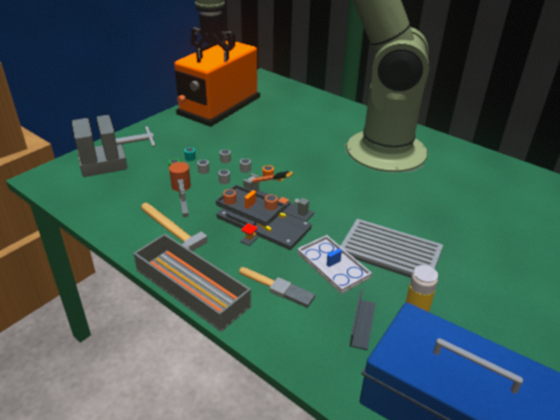

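View pics/side0.png

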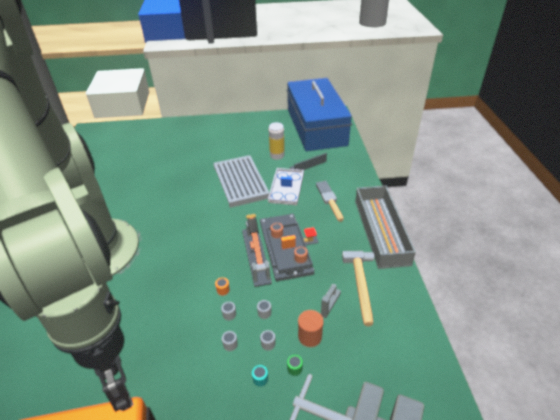

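View pics/wrist0.png

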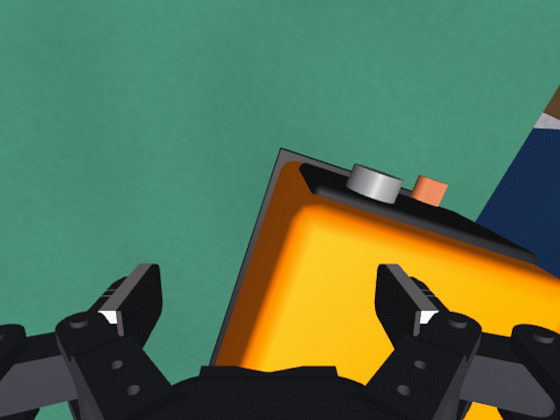

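```bash
cat > h.py <<'E'
import numpy as np, cv2
from workcell import bot
def KRt(n,ci=None):
    c=ci or bot.camera_info(n)
    K=np.array([[c['fx'],0,c['cx']],[0,c['fy'],c['cy']],[0,0,1]])
    return K,cv2.Rodrigues(np.array(c['rvec']))[0],np.array(c['tvec'])
def proj(n,P,ci=None):
    K,R,t=KRt(n,ci); p=(np.atleast_2d(P)@R.T+t)@K.T
    return p[:,:2]/p[:,2:]
def back(n,uv,z,ci=None):
    K,R,t=KRt(n,ci); d=R.T@np.linalg.inv(K)@np.array([uv[0],uv[1],1.]); o=-R.T@t
    return o+d*(z-o[2])/d[2]
def crop(src,x0,y0,x1,y1,k,out):
    im=cv2.imread(src)[y0:y1,x0:x1]
    cv2.imwrite(out,cv2.resize(im,None,fx=k,fy=k,interpolation=cv2.INTER_CUBIC))
E
python3 - <<'E'
from h import *
crop('pics/side0.png',200,140,360,290,5,'pics/c1.png')
crop('pics/scene0.png',150,135,350,295,4,'pics/c2.png')
crop('pics/side0.png',190,260,350,400,5,'pics/c3.png')
E
```

```text
(no output)
```

View pics/c1.png

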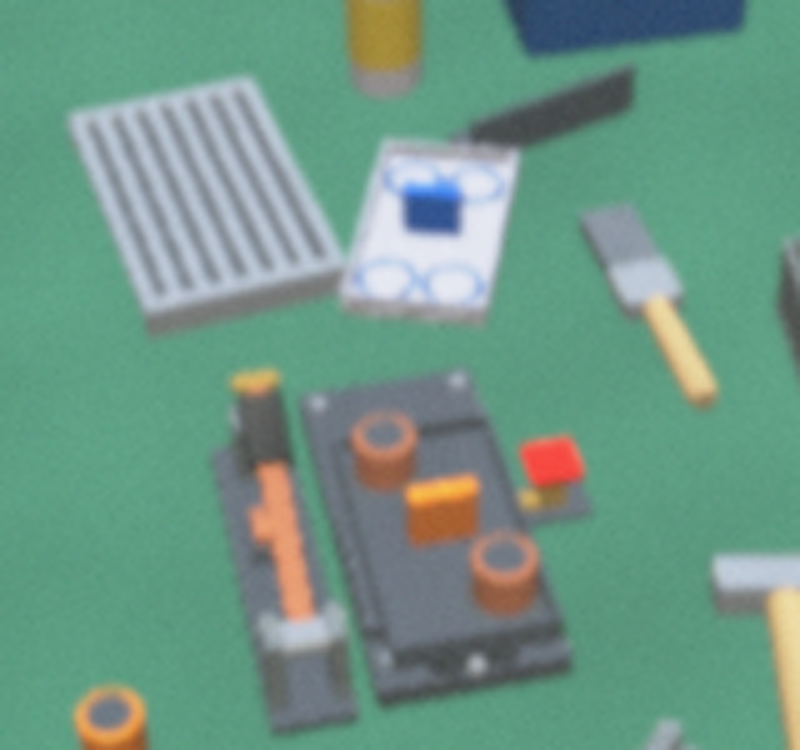

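View pics/c2.png

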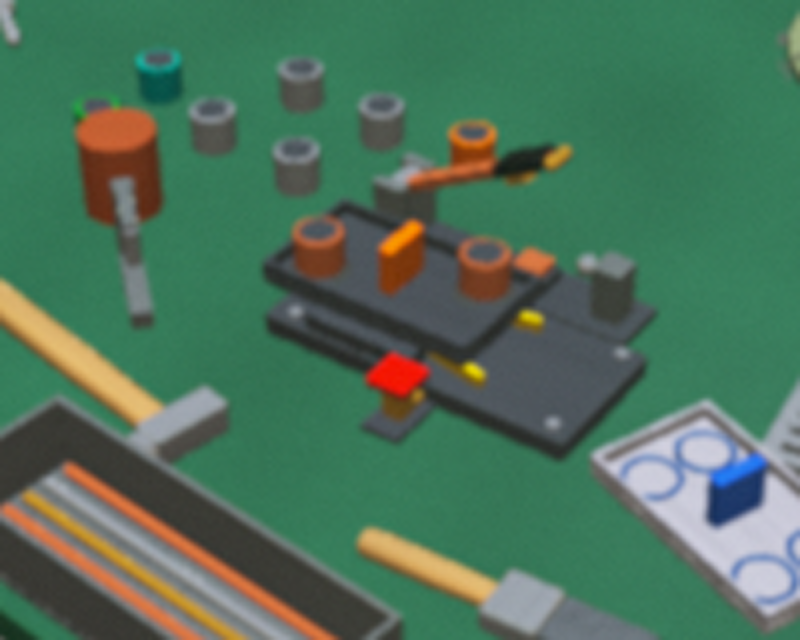

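View pics/c3.png

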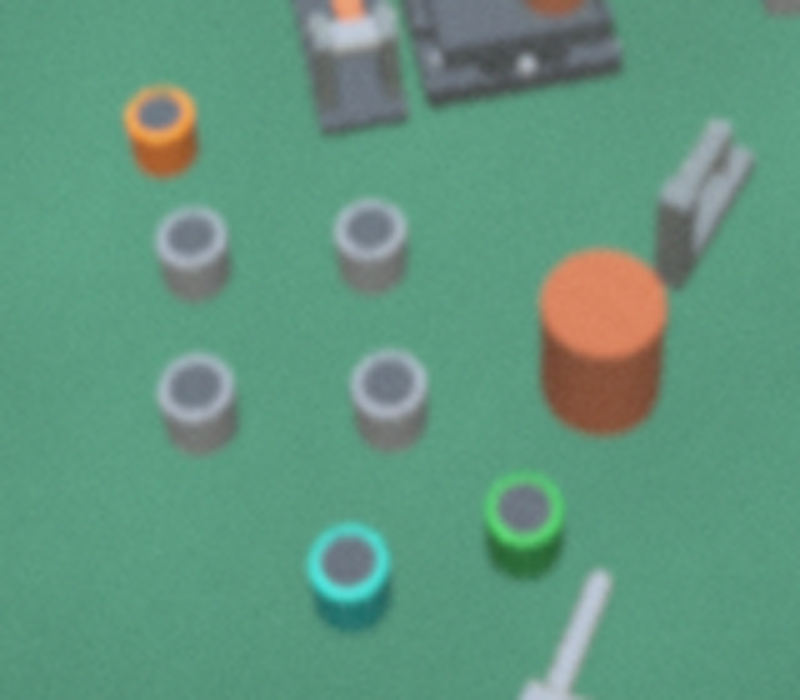

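```bash
cat > fit.py <<'E'
from h import *
from scipy.optimize import least_squares
def fit(obs,x0):
    # obs: (cam, ci, local xyz, uv)
    def place(p,L):
        c,s=np.cos(p[2]),np.sin(p[2]); return np.array([p[0]+c*L[0]-s*L[1],p[1]+s*L[0]+c*L[1],L[2]])
    f=lambda p: np.concatenate([(proj(n,place(p,L),ci)[0]-uv) for n,ci,L,uv in obs])
    r=least_squares(f,x0,loss='soft_l1'); return r.x, f(r.x).reshape(-1,2)
E
python3 - <<'E'
from fit import *
S=lambda u,v:(200+u/5,140+v/5); C=lambda u,v:(150+u/4,135+v/4)
def o(l): return [(n,None,np.array(L)/1000,uv) for n,L,uv in l]
fx=o([('side',(-170,-56,18),S(305,400)),('side',(-170,56,18),S(468,372)),('side',(-53,79,40),S(552,461)),('side',(0,0,84),S(443,488)),
('side',(-55,-22,80),S(385,433)),('side',(55,22,80),S(506,552)),('scene',(-53,79,40),C(398,374)),('scene',(0,0,84),C(402,240)),
('scene',(-55,-22,80),C(484,252)),('scene',(55,22,80),C(319,232))])
p,r=fit(fx,[.5,-.1,-1.5]); print('fixture',p,np.round(r,1).tolist())
gr=o([('side',(-120,-70,24),S(70,115)),('side',(-120,70,24),S(252,80)),('side',(120,70,24),S(340,265)),('side',(120,-70,24),S(150,315))])
p,r=fit(gr,[.5,.2,-1.5]); print('grate',p,np.round(r,1).tolist())
fp=o([('side',(-86,-48,38),S(385,143)),('side',(-86,48,38),S(520,152)),('side',(86,48,38),S(487,308)),('side',(86,-48,38),S(343,297)),('side',(0,0,66),S(433,190)),
('side',(-55,-22,28),S(413,180)),('side',(-55,22,28),S(475,185)),('side',(55,22,28),S(452,286)),('side',(55,-22,28),S(385,281))])
p,r=fit(fp,[.6,.1,-1.5]); print('fresh',p,np.round(r,1).tolist())
D=lambda u,v:(190+u/5,260+v/5)
for nm,uv in dict(a=(192,237),b=(371,229),c=(197,386),d=(389,383),orange=(160,113),turq=(348,562),green=(525,507)).items(): print(nm,back('side',D(*uv),.034))
for nm,uv in dict(c=(301,72),a=(382,106),d=(213,112),b=(297,151)).items(): print(nm,back('scene',C(*uv),.034))
print('bigpipe',back('side',D(603,305),.07)); print('spray',back('side',S(385,85),0),'brush',back('side',S(605,225),.02),'angle',back('side',S(480,140),0.02),back('side',S(630,100),0))
E
```

```text
fixture [ 0.58834622 -0.09739619 -1.44759084] [[-1.2, -1.6], [0.4, -1.6], [0.2, -0.9], [0.2, -0.2], [0.1, 0.1], [0.0, 0.6], [-0.0, -0.3], [-0.4, -1.0], [0.1, -0.1], [-0.3, -0.6]]
grate [ 0.45591468  0.27962174 -1.33669604] [[-0.2, 0.2], [-0.1, -0.3], [1.6, 0.3], [-0.8, -0.3]]
fresh [ 0.6122681   0.20394951 -1.82269543] [[-0.1, -0.2], [-0.4, 0.1], [-0.1, -0.0], [-0.4, -0.3], [-0.1, -0.4], [0.2, 0.4], [0.2, 0.4], [0.3, 0.1], [0.6, -0.0]]
a [ 0.41341338 -0.28032048  0.034     ]
b [ 0.50455373 -0.28552541  0.034     ]
c [ 0.41564227 -0.36744774  0.034     ]
d [ 0.50745311 -0.37587031  0.034     ]
orange [ 0.39640048 -0.19737896  0.034     ]
turq [ 0.48279539 -0.46501969  0.034     ]
green [ 0.56475138 -0.44698533  0.034     ]
c [ 0.42169562 -0.36006652  0.034     ]
a [ 0.41603658 -0.27534083  0.034     ]
d [ 0.51124425 -0.36958354  0.034     ]
b [ 0.50722608 -0.28037924  0.034     ]
bigpipe [ 0.61131624 -0.36783698  0.07      ]
spray [0.59748423 0.42620655 0.        ] brush [0.73199708 0.20819001 0.02      ] angle [0.65813116 0.31814728 0.02      ] [0.78039706 0.38291465 0.        ]
```

```bash
cat > plan.py <<'E'
from h import *
from scipy.spatial.transform import Rotation as Ro
FX=np.array([.588,-.097,-1.4476])
def fw(x,y,f=None):
    f=FX if f is None else f
    c,s=np.cos(f[2]),np.sin(f[2]); return np.array([f[0]+(c*x-s*y)/1000,f[1]+(s*x+c*y)/1000])
def plan(x,y,z,yaw):
    s=bot.observe(); R=Ro.from_euler('xyz',s['tool_rot']).as_matrix()
    d=R.T@(np.array([x,y,z])-s['position'])*1000
    cy=np.arctan2(R[1,0],R[0,0])
    dy=-(yaw-cy); dy=(dy+np.pi)%(2*np.pi)-np.pi
    print('plan dx %.1f dy %.1f dz %.1f yaw %.3f'%(*d,dy),'rows>=',int(np.ceil(max(np.linalg.norm(d)/41.7,abs(dy)/.125))))
def st():
    s=bot.observe(); print('t %.2f'%s['clock'],'pos',np.round(s['position'],4),'rot',np.round(s['tool_rot'],4),'F',np.round(s['force'],1),'w %.4f'%s['grip_width'],'q',np.round(s['qpos'],2))
def grab(n,out):
    ci=bot.camera_info(n); im=bot.grab_frame(n)
    cv2.imwrite(out,im[:,:,::-1]); import json
    json.dump({k:(v.tolist() if hasattr(v,'tolist') else v) for k,v in ci.items()},open(out+'.json','w'))
    return ci
E
python3 - <<'E'
from plan import *
st(); K,R,t=KRt('wrist'); s=bot.observe(); T=Ro.from_euler('xyz',s['tool_rot']).as_matrix()
print('cam in tool',T.T@(-R.T@t-s['position']),'cam fwd in tool',T.T@R[2])
print(fw(-53,79),fw(-43,-92),fw(-57,-92))
plan(*fw(-55,0),.36,-1.4476)
E
```

```text
t 0.15 pos [ 0.2512 -0.5721  0.2309] rot [-1.5709e+00  8.0000e-04 -1.1570e+00] F [-0.4  0.1  0.3] w 0.0852 q [ 1.09  0.52 -0.04  1.6   0.02  1.02 -0.11]
cam in tool [-0.00017129 -0.14283968  0.06515538] cam fwd in tool [-2.25249509e-04  9.64892535e-01 -2.62644904e-01]
[ 0.65988835 -0.03469378] [ 0.49141322 -0.06563131] [ 0.48969283 -0.05173742]
plan dx -352.3 dy -128.9 dz 515.2 yaw 0.291 rows>= 16
```

```bash
python3 -m crank '[{"hand":0,"dy":-40},{"hand":0,"dy":-80},{"hand":0,"dy":-120},{"hand":0,"dx":-20,"dz":35,"dy":-129,"yaw":0.1},{"hand":0,"dx":-352,"dz":515,"dy":-129,"yaw":0.29},{"hand":0,"dx":-352,"dz":515,"dy":-129,"yaw":0.29},{"hand":0,"dx":-352,"dz":515,"dy":-129,"yaw":0.29},{"hand":0,"dx":-352,"dz":515,"dy":-129,"yaw":0.29},{"hand":0,"dx":-352,"dz":515,"dy":-129,"yaw":0.29},{"hand":0,"dx":-352,"dz":515,"dy":-129,"yaw":0.29},{"hand":0,"dx":-352,"dz":515,"dy":-129,"yaw":0.29},{"hand":0,"dx":-352,"dz":515,"dy":-129,"yaw":0.29}]' 100; python3 - <<'E'
from plan import *
st(); plan(*fw(-55,0),.36,-1.4476)
E
```

```text
t 0.15 pos [ 0.2512 -0.5721  0.2309] rot [-1.5709e+00  8.0000e-04 -1.1570e+00] F [-0.4  0.1  0.3] w 0.0852 q [ 1.09  0.52 -0.04  1.6   0.02  1.02 -0.11]
plan dx -352.3 dy -128.9 dz 515.2 yaw 0.291 rows>= 16$[0]: bad value
```

```bash
python3 -m crank '[{"hand":0.0,"dx":0,"dy":-40,"dz":0,"yaw":0},{"hand":0,"dx":0,"dy":-80,"dz":0,"yaw":0},{"hand":0,"dx":0,"dy":-120,"dz":0,"yaw":0},{"hand":0,"dx":-352,"dz":515,"dy":-129,"yaw":0.29},{"hand":0,"dx":-352,"dz":515,"dy":-129,"yaw":0.29},{"hand":0,"dx":-352,"dz":515,"dy":-129,"yaw":0.29},{"hand":0,"dx":-352,"dz":515,"dy":-129,"yaw":0.29},{"hand":0,"dx":-352,"dz":515,"dy":-129,"yaw":0.29},{"hand":0,"dx":-352,"dz":515,"dy":-129,"yaw":0.29},{"hand":0,"dx":-352,"dz":515,"dy":-129,"yaw":0.29},{"hand":0,"dx":-352,"dz":515,"dy":-129,"yaw":0.29},{"hand":0,"dx":-352,"dz":515,"dy":-129,"yaw":0.29}]' 100; python3 - <<'E'
from plan import *
st(); plan(*fw(-55,0),.36,-1.4476)
E
```

```text
clock: 1.15
position: [0.4484, -0.2551, 0.3568]
tool_rot: [-1.571, -0.0, -1.447]
force: [0.7, -0.9, 0.1]
grip_width: 0.0858
t 1.15 pos [ 0.4484 -0.2551  0.3568] rot [-1.5707e+00 -2.0000e-04 -1.4471e+00] F [ 0.7 -0.9  0.1] w 0.0858 q [ 0.53  0.23 -0.15  1.7   0.04  1.21 -1.08]
plan dx -194.7 dy -3.2 dz 158.0 yaw 0.000 rows>= 7
```

```bash
python3 -m crank '[{"hand":0,"dx":-195,"dz":158,"dy":-3,"yaw":0},{"hand":0,"dx":-195,"dz":158,"dy":-3,"yaw":0},{"hand":0,"dx":-195,"dz":158,"dy":-3,"yaw":0},{"hand":0,"dx":-195,"dz":158,"dy":-3,"yaw":0},{"hand":0,"dx":-195,"dz":158,"dy":-3,"yaw":0},{"hand":0,"dx":-195,"dz":158,"dy":-3,"yaw":0},{"hand":0,"dx":-195,"dz":158,"dy":-3,"yaw":0},{"hand":0,"dx":-195,"dz":158,"dy":-3,"yaw":0}]'; python3 - <<'E'
from plan import *
st(); plan(*fw(-55,0),.36,-1.4476); grab('wrist','pics/w1.png'); st()
E
```

```text
clock: 1.82
position: [0.5812, -0.0414, 0.359]
tool_rot: [-1.572, 0.001, -1.443]
force: [-0.4, -0.7, -0.5]
grip_width: 0.0854
t 1.82 pos [ 0.5812 -0.0414  0.359 ] rot [-1.5717e+00  1.0000e-03 -1.4430e+00] F [-0.4 -0.7 -0.5] w 0.0854 q [ 0.16  0.36 -0.27  1.53  0.1   1.27 -1.56]
plan dx 1.0 dy -1.0 dz -0.1 yaw 0.005 rows>= 1
t 1.87 pos [ 0.5806 -0.0435  0.3591] rot [-1.5718e+00  1.0000e-04 -1.4456e+00] F [-0.3 -1.5 -1.2] w 0.0854 q [ 0.17  0.36 -0.27  1.53  0.1   1.27 -1.56]
```

View pics/w1.png

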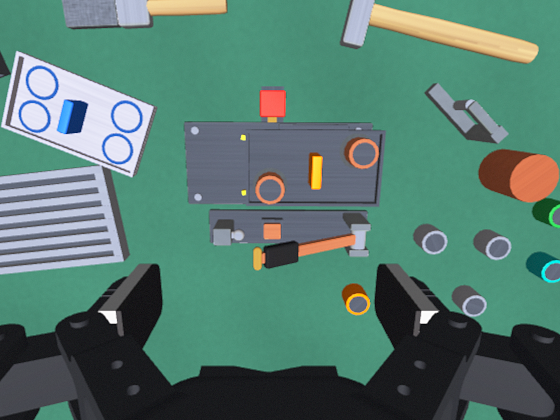

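```bash
python3 - <<'E'
from plan import *
ci=grab('wrist','pics/w2.png'); st()
crop('pics/w2.png',170,75,400,275,3,'pics/w2a.png'); crop('pics/w2.png',0,40,170,280,3,'pics/w2b.png'); crop('pics/w2.png',400,150,560,330,4,'pics/w2c.png')
print({k:np.round(proj('wrist',[*fw(*v[:2]),v[2]],ci)[0],1).tolist() for k,v in dict(c1=(-170,-56,.018),c2=(-170,56,.018),pad=(-53,79,.04),fin=(0,0,.084),s1=(-55,-22,.08),s2=(55,22,.08),c3=(80,-56,.018)).items()})
E
```

```text
t 1.92 pos [ 0.5803 -0.0446  0.3594] rot [-1.5715e+00 -3.0000e-04 -1.4474e+00] F [ 0.3 -0.5 -0.5] w 0.0855 q [ 0.17  0.36 -0.27  1.53  0.1   1.27 -1.56]
{'c1': [184.9, 201.6], 'c2': [179.8, 118.9], 'pad': [268.9, 100.3], 'fin': [313.8, 169.2], 's1': [267.1, 186.8], 's2': [360.9, 150.1], 'c3': [363.7, 201.9]}
```

View pics/w2a.png

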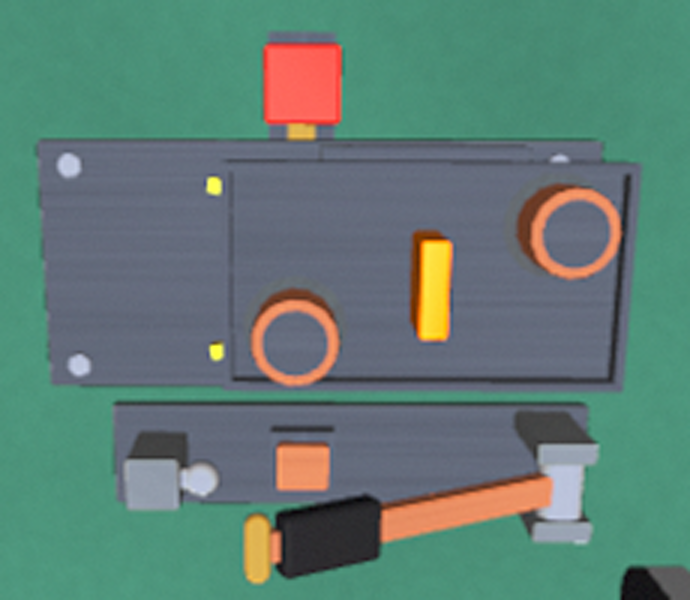

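View pics/w2b.png

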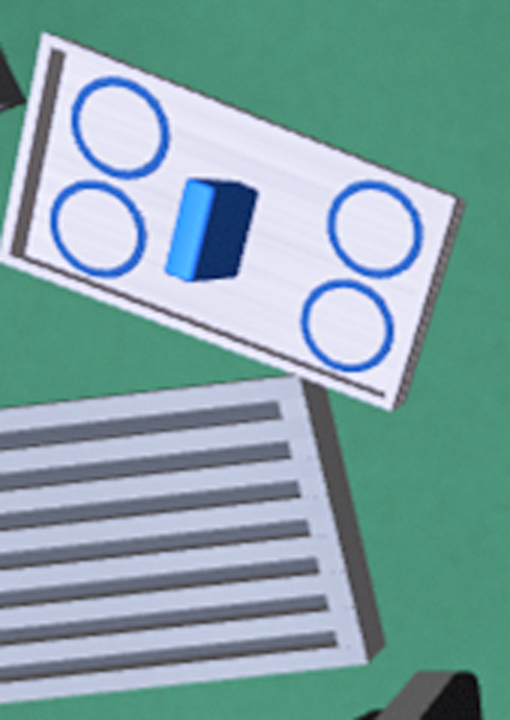

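View pics/w2c.png

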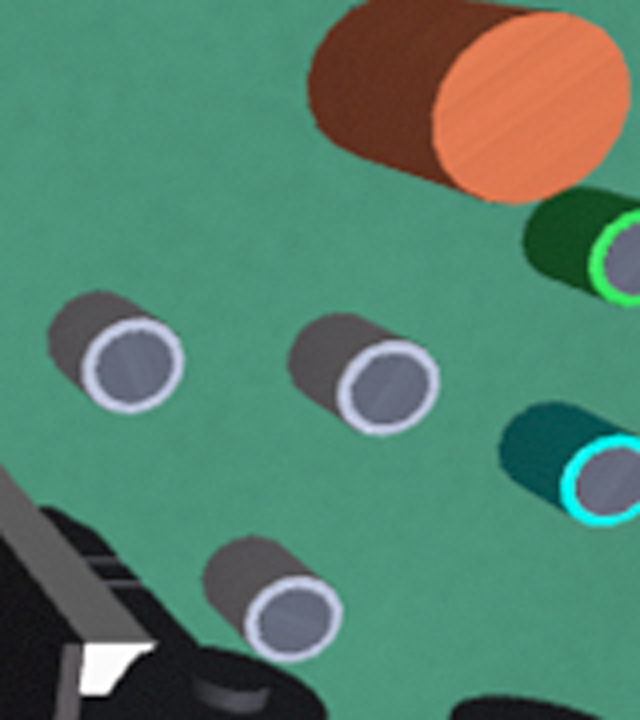

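```bash
python3 - <<'E'
from fit import *
import json
ci=json.load(open('pics/w2.png.json'))
A=lambda u,v:(170+u/3,75+v/3); B=lambda u,v:(u/3,40+v/3); Cc=lambda u,v:(400+u/4,150+v/4)
def o(l): return [('wrist',ci,np.array(L)/1000,uv) for L,uv in l]
fx=o([((-170,56,18),A(40,142)),((-170,-56,18),A(53,384)),((-53,79,40),A(302,84)),((0,0,84),A(435,290)),((-55,-22,80),A(295,342)),((55,22,80),A(575,232))])
p,r=fit(fx,[.588,-.097,-1.4476]); print('fixture',p,np.round(r,1).tolist())
gr=o([((120,70,24),B(300,378)),((120,-70,24),B(366,662))])
print('grate corners',back('wrist',B(300,378),.024,ci),back('wrist',B(366,662),.024,ci))
fp=o([((-86,48,38),B(43,33)),((-86,-48,38),B(3,258)),((86,48,38),B(458,197)),((86,-48,38),B(393,407)),((0,0,66),B(188,229)),((-55,22,28),B(120,127)),((-55,-22,28),B(98,228)),((55,22,28),B(376,229)),((55,-22,28),B(348,326))])
p,r=fit(fp,[.612,.204,-1.82]); print('fresh',p,np.round(r,1).tolist())
for nm,uv in dict(b=(133,365),d=(388,386),x=(295,618),teal=(610,482)).items(): print(nm,back('wrist',Cc(*uv),.034,ci))
E
```

```text
fixture [ 0.58541503 -0.09948603 -1.4449586 ] [[-1.8, -0.8], [-1.0, 0.9], [-0.2, -0.2], [0.5, -0.0], [0.6, 0.3], [0.9, 0.2]]
grate corners [0.54823882 0.17992717 0.024     ] [0.41390863 0.1481677  0.024     ]
fresh [ 0.61056914  0.20463299 -1.82495439] [[0.1, -0.6], [-1.4, 0.6], [-0.7, -0.1], [-0.2, 0.6], [0.2, 0.1], [0.5, 0.1], [0.5, 0.1], [0.0, -0.3], [0.3, -0.5]]
b [ 0.50221431 -0.28553459  0.034     ]
d [ 0.50571842 -0.37596902  0.034     ]
x [ 0.41336669 -0.36869146  0.034     ]
teal [ 0.48013488 -0.46520263  0.034     ]
```

```bash
sed -i 's/^FX=.*/FX=np.array([.5855,-.0993,-1.445])/' plan.py; python3 - <<'E'
from fit import *
import json
ci=json.load(open('pics/w2.png.json'))
A=lambda u,v:(170+u/3,75+v/3)
def o(l): return [('wrist',ci,np.array(L)/1000,uv) for L,uv in l]
fx=o([((-53,79,40),A(302,84)),((0,0,84),A(435,290)),((-55,-22,80),A(295,342)),((55,22,80),A(575,232))])
p,r=fit(fx,[.588,-.097,-1.4476]); print('fixture',p,np.round(r,1).tolist())
from plan import *
plan(*fw(-53,79),.06,-1.445)
E
```

```text
fixture [ 0.58535555 -0.09890141 -1.44812237] [[-0.5, -0.4], [0.0, -0.0], [0.0, 0.1], [0.4, 0.3]]
plan dx 1.6 dy 299.3 dz 77.5 yaw -0.002 rows>= 8
```

```bash
sed -i 's/^FX=.*/FX=np.array([.5855,-.099,-1.447])/' plan.py; python3 -m crank '[{"hand":1,"dx":1.5,"dy":0,"dz":78,"yaw":0},{"hand":1,"dx":1.5,"dy":0,"dz":78,"yaw":0},{"hand":1,"dx":1.5,"dy":299,"dz":78,"yaw":0},{"hand":1,"dx":1.5,"dy":299,"dz":78,"yaw":0},{"hand":1,"dx":1.5,"dy":299,"dz":78,"yaw":0},{"hand":1,"dx":1.5,"dy":299,"dz":78,"yaw":0},{"hand":1,"dx":1.5,"dy":299,"dz":78,"yaw":0},{"hand":1,"dx":1.5,"dy":299,"dz":78,"yaw":0},{"hand":1,"dx":1.5,"dy":299,"dz":78,"yaw":0},{"hand":1,"dx":1.5,"dy":299,"dz":78,"yaw":0},{"hand":1,"dx":1.5,"dy":299,"dz":78,"yaw":0},{"hand":1,"dx":1.5,"dy":299,"dz":78,"yaw":0}]'; python3 - <<'E'
from plan import *
st(); plan(*fw(-53,79),.03,-1.447); grab('wrist','pics/w3.png')
E
```

```text
clock: 2.92
position: [0.6589, -0.0367, 0.0626]
tool_rot: [-1.569, -0.0, -1.448]
force: [-0.4, -0.8, 2.1]
grip_width: -0.0002
t 2.92 pos [ 0.6589 -0.0367  0.0626] rot [-1.5694e+00 -4.0000e-04 -1.4482e+00] F [-0.4 -0.8  2.1] w -0.0002 q [ 0.11  0.78 -0.22  1.61  0.22  0.77 -1.66]
plan dx -0.3 dy 32.6 dz -1.6 yaw -0.001 rows>= 1
```

View pics/w3.png

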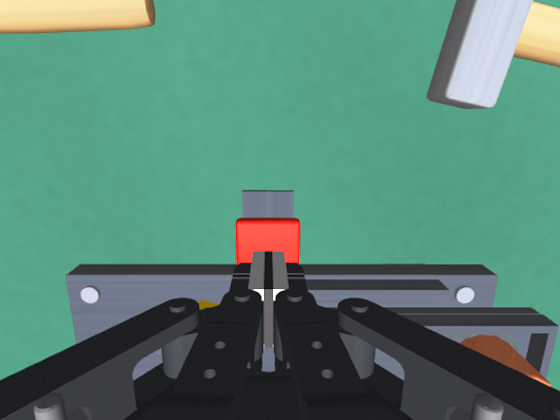

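```bash
python3 -m crank '[{"hand":1,"dx":0,"dy":15,"dz":-1.5,"yaw":0},{"hand":1,"dx":0,"dy":20,"dz":-1.5,"yaw":0},{"hand":1,"dx":0,"dy":24,"dz":-1.5,"yaw":0},{"hand":1,"dx":0,"dy":27,"dz":-1.5,"yaw":0},{"hand":1,"dx":0,"dy":30,"dz":-1.5,"yaw":0},{"hand":1,"dx":0,"dy":32,"dz":-1.5,"yaw":0},{"hand":1,"dx":0,"dy":32,"dz":-1.5,"yaw":0}]'; python3 - <<'E'
from plan import *
st()
E
```

```text
clock: 3.55
position: [0.6576, -0.0364, 0.03]
tool_rot: [-1.569, -0.001, -1.447]
force: [-2.7, -1.8, 8.2]
grip_width: 0.0002
t 3.55 pos [ 0.6576 -0.0364  0.03  ] rot [-1.5691e+00 -6.0000e-04 -1.4473e+00] F [-2.7 -1.8  8.2] w 0.0002 q [ 0.1   0.82 -0.21  1.62  0.23  0.72 -1.67]
```

Contact, about 8 N. I'll check whether the pallet popped.

```bash
python3 - <<'E'
from plan import *
grab('wrist','pics/w4.png'); grab('scene','pics/s4.png'); crop('pics/s4.png',200,170,330,260,5,'pics/s4c.png');st()
E
```

```text
t 3.65 pos [ 0.6575 -0.0364  0.03  ] rot [-1.5692e+00 -6.0000e-04 -1.4473e+00] F [-0.2 -1.   5.9] w -0.0001 q [ 0.1   0.82 -0.21  1.62  0.23  0.72 -1.67]
```

View pics/s4c.png

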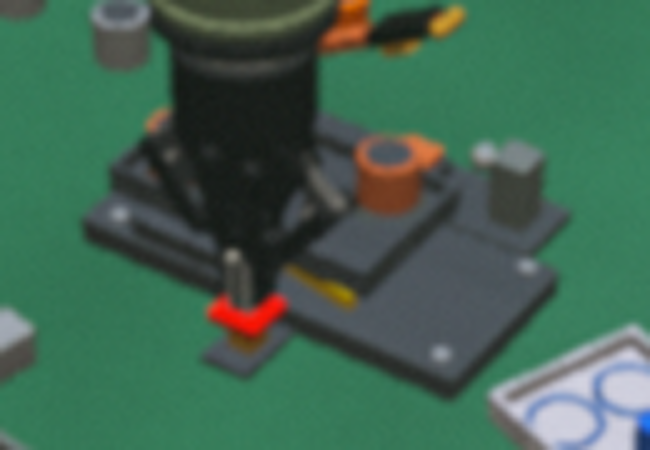

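View pics/w4.png

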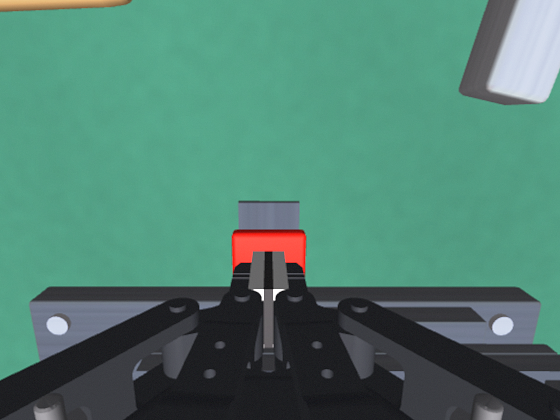

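```bash
python3 - <<'E'
from plan import *
plan(*fw(-20,0),.2,-1.447)
E
python3 -m crank '[{"hand":0.6,"dx":0,"dy":-42,"dz":0,"yaw":0},{"hand":0.6,"dx":0,"dy":-84,"dz":0,"yaw":0},{"hand":0.6,"dx":0,"dy":-126,"dz":0,"yaw":0},{"hand":0.6,"dx":-33,"dy":-170,"dz":-79,"yaw":0},{"hand":0.6,"dx":-33,"dy":-170,"dz":-79,"yaw":0},{"hand":0.6,"dx":-33,"dy":-170,"dz":-79,"yaw":0},{"hand":0.6,"dx":-33,"dy":-170,"dz":-79,"yaw":0},{"hand":0.6,"dx":-33,"dy":-170,"dz":-79,"yaw":0}]'; python3 - <<'E'
from plan import *
grab('wrist','pics/w5.png');st()
E
```

```text
plan dx 33.4 dy -170.1 dz -78.9 yaw -0.000 rows>= 5
clock: 4.32
position: [0.5746, -0.013, 0.2]
tool_rot: [-1.569, -0.0, -1.447]
force: [-0.2, 0.4, -0.5]
grip_width: 0.0344
t 4.37 pos [ 0.5749 -0.0133  0.1992] rot [-1.5696e+00 -3.0000e-04 -1.4472e+00] F [ 0.8 -0.3 -0.2] w 0.0343 q [ 0.11  0.49 -0.27  1.76  0.16  0.91 -1.67]
```

View pics/w5.png

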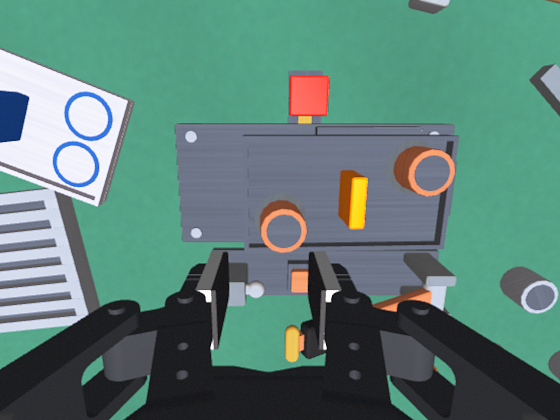

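```bash
python3 - <<'E'
from plan import *
import json
ci=json.load(open('pics/w5.png.json'))
def inf(P):
    d=P[:2]-FX[:2]; c,s=np.cos(FX[2]),np.sin(FX[2]); return np.round([1000*(c*d[0]+s*d[1]),1000*(-s*d[0]+c*d[1])],1)
for uv,z in (((358.5,203),.084),((283.5,231),.08),((431,173),.08),((308.5,95.5),.040)):
    P=back('wrist',uv,z,ci); print(P,inf(P))
P=back('wrist',(358.5,203),.084,ci); plan(P[0],P[1],.052,FX[2])
E
```

```text
[ 0.5832398  -0.08041686  0.084     ] [-18.7   0.1]
[ 0.55314259 -0.02802801  0.08      ] [-74.4 -23.3]
[ 0.61165313 -0.13072515  0.08      ] [34.7 22. ]
[ 0.6570832  -0.03603631  0.04      ] [-53.6  78.8]
plan dx 67.6 dy 147.2 dz -0.1 yaw -0.000 rows>= 4
```

```bash
python3 -m crank '[{"hand":0.6,"dx":67.5,"dy":0,"dz":0,"yaw":0},{"hand":0.6,"dx":67.5,"dy":40,"dz":0,"yaw":0},{"hand":0.6,"dx":67.5,"dy":80,"dz":0,"yaw":0},{"hand":0.6,"dx":67.5,"dy":110,"dz":0,"yaw":0},{"hand":0.6,"dx":67.5,"dy":130,"dz":0,"yaw":0},{"hand":0.6,"dx":67.5,"dy":146,"dz":0,"yaw":0},{"hand":0.6,"dx":67.5,"dy":147,"dz":0,"yaw":0},{"hand":0.6,"dx":67.5,"dy":147,"dz":0,"yaw":0}]'; python3 - <<'E'
from plan import *
grab('wrist','pics/w6.png');st()
E
```

```text
clock: 5.03
position: [0.5824, -0.0801, 0.0505]
tool_rot: [-1.573, 0.001, -1.447]
force: [0.1, 0.7, 0.4]
grip_width: 0.0346
t 5.08 pos [ 0.583  -0.0802  0.0516] rot [-1.5711e+00  1.0000e-04 -1.4471e+00] F [-0.6 -0.3  0.3] w 0.0343 q [ 0.18  0.71 -0.21  1.81  0.23  0.64 -1.61]
```

View pics/w6.png

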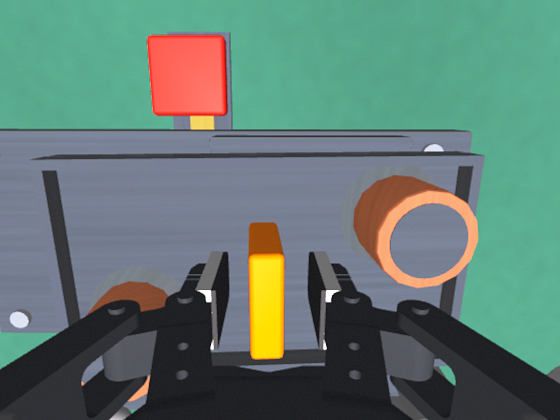

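```bash
python3 -m crank '[{"hand":1,"dx":0,"dy":0,"dz":0,"yaw":0},{"hand":1,"dx":0,"dy":0,"dz":0,"yaw":0},{"hand":1,"dx":0,"dy":0,"dz":0,"yaw":0},{"hand":1,"dx":0,"dy":0,"dz":0,"yaw":0},{"hand":1,"dx":0,"dy":0,"dz":0,"yaw":0}]' 100; python3 -m crank '[{"hand":1,"dx":-10,"dy":0,"dz":0,"yaw":0},{"hand":1,"dx":-22,"dy":0,"dz":0,"yaw":0},{"hand":1,"dx":-35,"dy":0,"dz":0,"yaw":0},{"hand":1,"dx":-50,"dy":0,"dz":0,"yaw":0},{"hand":1,"dx":-65,"dy":0,"dz":0,"yaw":0},{"hand":1,"dx":-80,"dy":0,"dz":0,"yaw":0},{"hand":1,"dx":-95,"dy":0,"dz":0,"yaw":0},{"hand":1,"dx":-104,"dy":0,"dz":0,"yaw":0},{"hand":1,"dx":-104,"dy":0,"dz":0,"yaw":0}]'; python3 - <<'E'
from plan import *
st();plan(.4545,.280,.24,-1.338)
E
```

```text
clock: 5.5
position: [0.5832, -0.0793, 0.0526]
tool_rot: [-1.569, 0.0, -1.447]
force: [0.6, 5.3, 1.5]
grip_width: 0.0101
clock: 6.25
position: [0.5692, 0.0266, 0.0517]
tool_rot: [-1.571, 0.001, -1.443]
force: [-0.2, -0.3, -3.6]
grip_width: 0.0107
t 6.25 pos [0.5692 0.0266 0.0517] rot [-1.5710e+00  1.2000e-03 -1.4434e+00] F [-0.2 -0.3 -3.6] w 0.0107 q [-0.01  0.69 -0.2   1.87  0.22  0.61 -1.79]
plan dx -266.2 dy -188.0 dz -81.6 yaw -0.105 rows>= 9
```

```bash
python3 -m crank '[{"hand":1,"dx":0,"dy":-15,"dz":0,"yaw":0},{"hand":1,"dx":0,"dy":-45,"dz":0,"yaw":0},{"hand":1,"dx":0,"dy":-80,"dz":0,"yaw":0},{"hand":1,"dx":0,"dy":-110,"dz":0,"yaw":0},{"hand":1,"dx":-36,"dy":-114,"dz":-11,"yaw":-0.02},{"hand":1,"dx":-74,"dy":-114,"dz":-23,"yaw":-0.04},{"hand":1,"dx":-112,"dy":-114,"dz":-35,"yaw":-0.06},{"hand":1,"dx":-150,"dy":-114,"dz":-46,"yaw":-0.08},{"hand":1,"dx":-188,"dy":-114,"dz":-58,"yaw":-0.09},{"hand":1,"dx":-226,"dy":-114,"dz":-70,"yaw":-0.105},{"hand":1,"dx":-266,"dy":-114,"dz":-82,"yaw":-0.105},{"hand":1,"dx":-266,"dy":-114,"dz":-82,"yaw":-0.105}]'; python3 - <<'E'
from plan import *
st();plan(.4545,.280,.065,-1.338); grab('wrist','pics/w7.png')
E
```

```text
clock: 7.25
position: [0.4514, 0.2847, 0.166]
tool_rot: [-1.571, 0.004, -1.333]
force: [-1.8, 1.0, -4.0]
grip_width: 0.0101
t 7.25 pos [0.4514 0.2847 0.166 ] rot [-1.571   0.0039 -1.3332] F [-1.8  1.  -4. ] w 0.0101 q [-0.44  0.48 -0.31  1.89  0.19  0.8  -2.19]
plan dx 5.7 dy 100.9 dz 1.9 yaw 0.005 rows>= 3
```

View pics/w7.png

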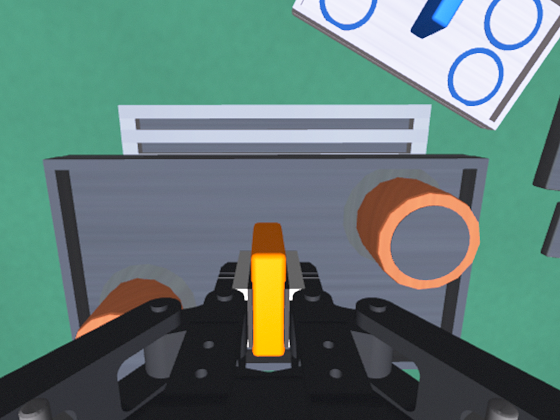

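```bash
python3 -m crank '[{"hand":1,"dx":1,"dy":20,"dz":0,"yaw":0},{"hand":1,"dx":1,"dy":50,"dz":0,"yaw":0},{"hand":1,"dx":1,"dy":80,"dz":0,"yaw":0},{"hand":1,"dx":1,"dy":98,"dz":0,"yaw":0},{"hand":1,"dx":1,"dy":103,"dz":0,"yaw":0},{"hand":1,"dx":1,"dy":106,"dz":0,"yaw":0},{"hand":1,"dx":1,"dy":107,"dz":0,"yaw":0},{"hand":1,"dx":1,"dy":107,"dz":0,"yaw":0}]'; python3 - <<'E'
from plan import *
st();plan(.4545,.280,.058,-1.338)
E
```

```text
clock: 7.97
position: [0.4564, 0.276, 0.0596]
tool_rot: [-1.57, 0.0, -1.343]
force: [-0.2, -0.1, -4.2]
grip_width: 0.0108
t 7.97 pos [0.4564 0.276  0.0596] rot [-1.5696e+00  3.0000e-04 -1.3425e+00] F [-0.2 -0.1 -4.2] w 0.0108 q [-0.47  0.64 -0.25  1.96  0.28  0.58 -2.25]
plan dx -4.3 dy 1.6 dz -0.9 yaw -0.005 rows>= 1
```

```bash
python3 -m crank '[{"hand":1,"dx":0,"dy":1,"dz":0,"yaw":0},{"hand":1,"dx":0,"dy":2,"dz":0,"yaw":0},{"hand":1,"dx":0,"dy":2,"dz":0,"yaw":0}]'; python3 - <<'E'
from plan import *
st()
E
```

```text
clock: 8.22
position: [0.4562, 0.2764, 0.0574]
tool_rot: [-1.569, 0.001, -1.342]
force: [0.5, 1.1, 3.2]
grip_width: 0.0109
t 8.22 pos [0.4562 0.2764 0.0574] rot [-1.5694e+00  5.0000e-04 -1.3420e+00] F [0.5 1.1 3.2] w 0.0109 q [-0.47  0.64 -0.25  1.96  0.28  0.57 -2.25]
```

```bash
python3 -m crank '[{"hand":0.65,"dx":0,"dy":0,"dz":0,"yaw":0},{"hand":0.65,"dx":0,"dy":0,"dz":0,"yaw":0},{"hand":0.65,"dx":0,"dy":0,"dz":0,"yaw":0},{"hand":0.65,"dx":0,"dy":0,"dz":0,"yaw":0},{"hand":0.65,"dx":0,"dy":-20,"dz":0,"yaw":0},{"hand":0.65,"dx":0,"dy":-60,"dz":0,"yaw":0},{"hand":0.65,"dx":0,"dy":-100,"dz":0,"yaw":0},{"hand":0.65,"dx":0,"dy":-140,"dz":0,"yaw":0},{"hand":0.65,"dx":0,"dy":-160,"dz":0,"yaw":0},{"hand":0.65,"dx":0,"dy":-160,"dz":0,"yaw":0}]'; python3 - <<'E'
from plan import *
st();grab('wrist','pics/w8.png');plan(.6106,.2046,.16,1.3165); plan(.6106,.2046,.16,1.3165-np.pi)
E
```

```text
clock: 9.05
position: [0.4573, 0.2771, 0.2213]
tool_rot: [-1.564, 0.002, -1.342]
force: [0.6, 0.3, 0.4]
grip_width: 0.0297
t 9.05 pos [0.4573 0.2771 0.2213] rot [-1.5644  0.0022 -1.3424] F [0.6 0.3 0.4] w 0.0297 q [-0.4   0.4  -0.33  1.84  0.16  0.92 -2.15]
plan dx 104.9 dy 59.3 dz 133.5 yaw -2.659 rows>= 22
plan dx 104.9 dy 59.3 dz 133.5 yaw 0.483 rows>= 5
```

View pics/w8.png

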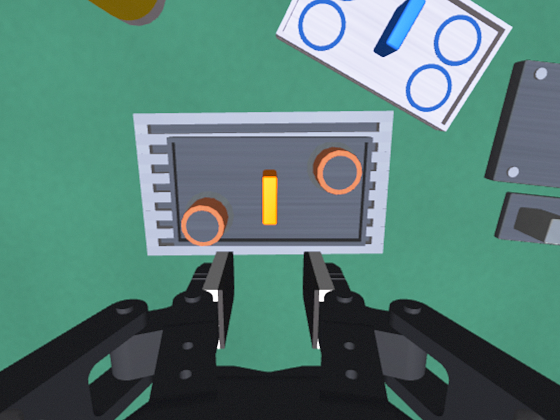

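```bash
python3 -m crank '[{"hand":0.5,"dx":20,"dy":0,"dz":26,"yaw":-0.12},{"hand":0.5,"dx":40,"dy":0,"dz":52,"yaw":-0.24},{"hand":0.5,"dx":60,"dy":0,"dz":78,"yaw":-0.36},{"hand":0.5,"dx":80,"dy":0,"dz":104,"yaw":-0.48},{"hand":0.5,"dx":105,"dy":0,"dz":133,"yaw":-0.6},{"hand":0.5,"dx":105,"dy":0,"dz":133,"yaw":-0.72},{"hand":0.5,"dx":105,"dy":0,"dz":133,"yaw":-0.84},{"hand":0.5,"dx":105,"dy":0,"dz":133,"yaw":-0.96},{"hand":0.5,"dx":105,"dy":0,"dz":133,"yaw":-1.08},{"hand":0.5,"dx":105,"dy":0,"dz":133,"yaw":-1.2},{"hand":0.5,"dx":105,"dy":0,"dz":133,"yaw":-1.32},{"hand":0.5,"dx":105,"dy":0,"dz":133,"yaw":-1.44}]'; python3 - <<'E'
from plan import *
st();plan(.6106,.2046,.2,1.3165)
E
```

```text
clock: 10.1
position: [0.6086, 0.2038, 0.2152]
tool_rot: [-1.571, 0.002, 0.104]
force: [0.4, -1.1, -0.2]
grip_width: 0.0428
t 10.10 pos [0.6086 0.2038 0.2152] rot [-1.571   0.0018  0.1042] F [ 0.4 -1.1 -0.2] w 0.0428 q [-0.02  0.63 -0.62  1.54  0.39  1.1  -0.62]
plan dx 2.1 dy 15.2 dz 0.6 yaw -1.212 rows>= 10
```

```bash
python3 -m crank '[{"hand":0.5,"dx":2,"dy":10,"dz":0,"yaw":-1.2},{"hand":0.5,"dx":2,"dy":10,"dz":0,"yaw":-1.21},{"hand":0.5,"dx":2,"dy":10,"dz":0,"yaw":-1.21},{"hand":0.5,"dx":2,"dy":10,"dz":0,"yaw":-1.21},{"hand":0.5,"dx":2,"dy":10,"dz":0,"yaw":-1.21},{"hand":0.5,"dx":2,"dy":10,"dz":0,"yaw":-1.21},{"hand":0.5,"dx":2,"dy":10,"dz":0,"yaw":-1.21},{"hand":0.5,"dx":2,"dy":10,"dz":0,"yaw":-1.21},{"hand":0.5,"dx":2,"dy":10,"dz":0,"yaw":-1.21},{"hand":0.5,"dx":2,"dy":10,"dz":0,"yaw":-1.21},{"hand":0.5,"dx":2,"dy":10,"dz":0,"yaw":-1.21},{"hand":0.5,"dx":2,"dy":10,"dz":0,"yaw":-1.21}]'; python3 - <<'E'
from plan import *
st();grab('wrist','pics/w9.png')
E
```

```text
clock: 11.1
position: [0.6107, 0.204, 0.2055]
tool_rot: [-1.569, 0.0, 1.305]
force: [0.3, 0.0, -0.5]
grip_width: 0.0426
t 11.10 pos [0.6107 0.204  0.2055] rot [-1.5691e+00  4.0000e-04  1.3051e+00] F [ 0.3  0.  -0.5] w 0.0426 q [ 0.13  0.72 -0.89  1.54  0.59  1.17  0.43]
```

View pics/w9.png

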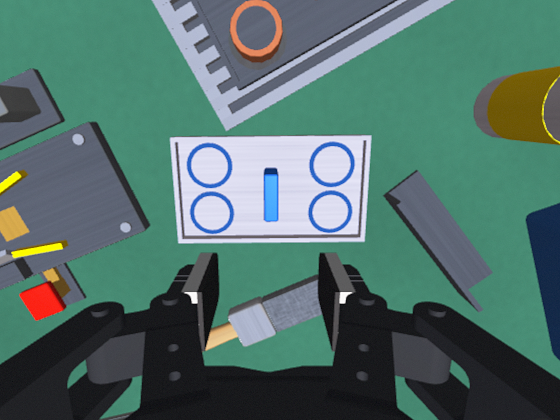

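```bash
python3 - <<'E'
from plan import *
from fit import fit
import json
ci=json.load(open('pics/w9.png.json'))
fp=[('wrist',ci,np.array(L)/1000,uv) for L,uv in [((86,48,38),(170,136)),((-86,48,38),(371,135.5)),((86,-48,38),(180,242)),((-86,-48,38),(364,241)),((0,0,66),(271,194.5)),((55,22,28),(209.5,165)),((55,-22,28),(212,212.5)),((-55,22,28),(331.5,164)),((-55,-22,28),(329.5,212))]]
p,r=fit(fp,[.61,.204,-1.82]); print(p,np.round(r,1).tolist())
plan(p[0],p[1],.036,p[2]+np.pi)
E
```

```text
[ 0.60786664  0.20635683 -1.77954648] [[10.6, 108.1], [-4.0, 98.6], [-12.9, -103.3], [4.7, -114.0], [-0.2, 0.5], [3.4, 47.4], [-3.8, -47.2], [-0.5, 41.9], [1.0, -53.7]]
plan dx 1.5 dy 169.8 dz 3.2 yaw -0.057 rows>= 5
```

```bash
python3 - <<'E'
from plan import *
from fit import fit
import json
ci=json.load(open('pics/w9.png.json'))
fp=[('wrist',ci,np.array(L)/1000,uv) for L,uv in [((86,-48,38),(170,136)),((-86,-48,38),(371,135.5)),((86,48,38),(180,242)),((-86,48,38),(364,241)),((0,0,66),(271,194.5)),((55,-22,28),(209.5,165)),((55,22,28),(212,212.5)),((-55,-22,28),(331.5,164)),((-55,22,28),(329.5,212))]]
p,r=fit(fp,[.61,.204,-1.82]); print(p,np.round(r,1).tolist())
plan(p[0],p[1],.034,p[2]+np.pi)
E
```

```text
[ 0.61023229  0.20592319 -1.83065684] [[-0.1, 0.3], [0.4, -0.5], [-2.1, 0.2], [0.2, 0.2], [0.0, 3.4], [0.0, -0.2], [-0.2, -0.5], [0.3, 0.1], [0.4, -0.7]]
plan dx 1.7 dy 171.8 dz 0.8 yaw -0.006 rows>= 5
```

```bash
python3 -m crank '[{"hand":0.5,"dx":1.5,"dy":40,"dz":1,"yaw":-0.005},{"hand":0.5,"dx":1.5,"dy":80,"dz":1,"yaw":-0.005},{"hand":0.5,"dx":1.5,"dy":120,"dz":1,"yaw":-0.005},{"hand":0.5,"dx":1.5,"dy":150,"dz":1,"yaw":-0.005},{"hand":0.5,"dx":1.5,"dy":168,"dz":1,"yaw":-0.005},{"hand":0.5,"dx":1.5,"dy":171,"dz":1,"yaw":-0.005},{"hand":0.5,"dx":1.5,"dy":171,"dz":1,"yaw":-0.005},{"hand":1,"dx":1.5,"dy":171,"dz":1,"yaw":-0.005},{"hand":1,"dx":1.5,"dy":171,"dz":1,"yaw":-0.005},{"hand":1,"dx":1.5,"dy":171,"dz":1,"yaw":-0.005},{"hand":1,"dx":1.5,"dy":171,"dz":1,"yaw":-0.005},{"hand":1,"dx":1.5,"dy":171,"dz":1,"yaw":-0.005}]' 110; python3 - <<'E'
from plan import *
st();grab('wrist','pics/w10.png')
E
```

```text
clock: 12.15
position: [0.6113, 0.2062, 0.0376]
tool_rot: [-1.573, -0.001, 1.312]
force: [-1.8, -1.3, 9.3]
grip_width: 0.0106
t 12.15 pos [0.6113 0.2062 0.0376] rot [-1.5729e+00 -1.2000e-03  1.3124e+00] F [-1.8 -1.3  9.3] w 0.0106 q [ 0.06  0.91 -0.77  1.64  0.77  0.91  0.31]
```

View pics/w10.png

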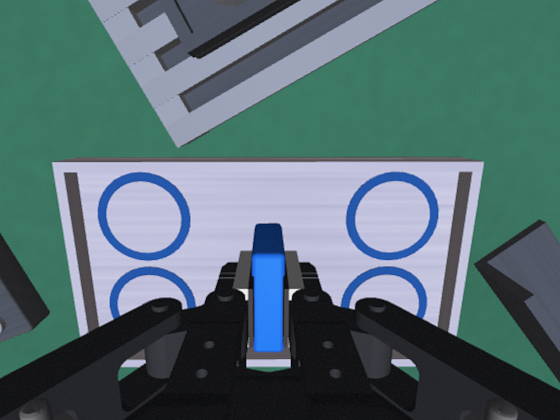

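```bash
python3 -m crank '[{"hand":1,"dx":0,"dy":-10,"dz":0,"yaw":0},{"hand":1,"dx":0,"dy":-30,"dz":0,"yaw":0},{"hand":1,"dx":0,"dy":-60,"dz":0,"yaw":0},{"hand":1,"dx":0,"dy":-90,"dz":0,"yaw":0},{"hand":1,"dx":0,"dy":-110,"dz":0,"yaw":0},{"hand":1,"dx":0,"dy":-110,"dz":0,"yaw":0}]'; python3 - <<'E'
from plan import *
st();grab('wrist','pics/w11.png'); print(fw(-120,0)); plan(*fw(-122,0),.14,FX[2]+np.pi)
E
```

```text
clock: 12.7
position: [0.6121, 0.2068, 0.151]
tool_rot: [-1.576, -0.003, 1.312]
force: [0.7, 1.1, -4.2]
grip_width: 0.0104
t 12.70 pos [0.6121 0.2068 0.151 ] rot [-1.5759 -0.0035  1.3125] F [ 0.7  1.1 -4.2] w 0.0104 q [ 0.11  0.78 -0.85  1.59  0.65  1.07  0.39]
[0.57068236 0.02008164]
plan dx -188.4 dy 8.1 dz -7.4 yaw -0.382 rows>= 5
```

View pics/w11.png

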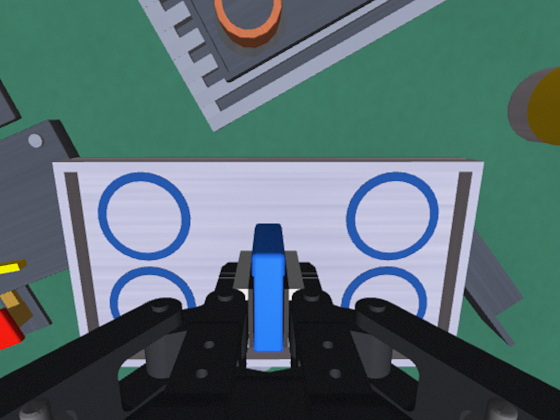

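```bash
python3 -m crank '[{"hand":1,"dx":-38,"dy":4,"dz":-1,"yaw":-0.08},{"hand":1,"dx":-76,"dy":8,"dz":-3,"yaw":-0.16},{"hand":1,"dx":-114,"dy":8,"dz":-5,"yaw":-0.24},{"hand":1,"dx":-152,"dy":8,"dz":-6,"yaw":-0.32},{"hand":1,"dx":-175,"dy":8,"dz":-7,"yaw":-0.38},{"hand":1,"dx":-188,"dy":8,"dz":-7.5,"yaw":-0.382},{"hand":1,"dx":-188,"dy":8,"dz":-7.5,"yaw":-0.382},{"hand":1,"dx":-188,"dy":8,"dz":-7.5,"yaw":-0.382},{"hand":1,"dx":-188,"dy":8,"dz":-7.5,"yaw":-0.382}]'; python3 - <<'E'
from plan import *
st();grab('wrist','pics/w12.png'); plan(*fw(-122,0),.07,FX[2]+np.pi)
E
```

```text
clock: 13.5
position: [0.5696, 0.0228, 0.1373]
tool_rot: [-1.57, -0.001, 1.695]
force: [0.7, 0.3, -4.5]
grip_width: 0.0103
t 13.50 pos [0.5696 0.0228 0.1373] rot [-1.5703e+00 -6.0000e-04  1.6952e+00] F [ 0.7  0.3 -4.5] w 0.0103 q [ 0.5   0.73 -0.96  1.8   0.71  1.    0.94]
plan dx -1.2 dy 67.4 dz -0.6 yaw 0.001 rows>= 2
```

View pics/w12.png

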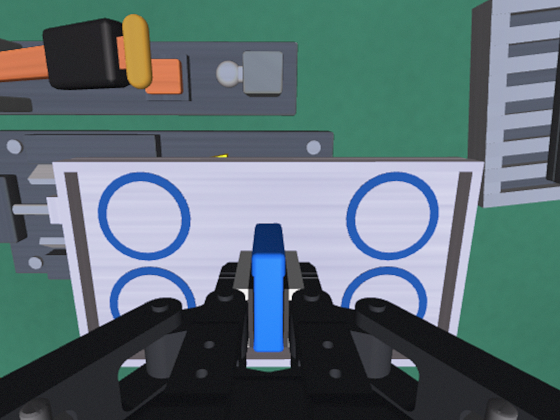

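```bash
python3 - <<'E'
from plan import *
import json
def inf(P):
    d=P[:2]-FX[:2]; c,s=np.cos(FX[2]),np.sin(FX[2]); return np.round([1000*(c*d[0]+s*d[1]),1000*(-s*d[0]+c*d[1])],1)
ci=json.load(open('pics/w12.png.json'))
for uv in [(332,131),(14,147),(314,147),(36,263),(100,131),(230,131)]: print(uv,inf(back('wrist',uv,.018,ci)))
ci=json.load(open('pics/w2.png.json'))
for uv in [(170+69/3,75+165/3),(170+79/3,75+365/3)]: print('w2',inf(back('wrist',uv,.018,ci)))
print(inf(bot.observe()['position']))
E
```

```text
(332, 131) [-168.7  -55.8]
(14, 147) [ 61.8 -44.3]
(314, 147) [-156.1  -44.4]
(36, 263) [61.2 46.6]
(100, 131) [ -2.  -55.7]
(230, 131) [-95.4 -55.8]
w2 [-155.1   44.6]
w2 [-155.3  -46.1]
[-123.2   -0.6]
```

```bash
python3 -m crank '[{"hand":1,"dx":-1,"dy":25,"dz":0,"yaw":0},{"hand":1,"dx":-1,"dy":50,"dz":0,"yaw":0},{"hand":1,"dx":-1,"dy":68,"dz":0,"yaw":0},{"hand":1,"dx":-1,"dy":75,"dz":0,"yaw":0},{"hand":1,"dx":-1,"dy":78,"dz":0,"yaw":0},{"hand":1,"dx":-1,"dy":80,"dz":0,"yaw":0},{"hand":1,"dx":-1,"dy":80,"dz":0,"yaw":0},{"hand":1,"dx":-1,"dy":80,"dz":0,"yaw":0}]'; python3 - <<'E'
from plan import *
st(); plan(*fw(-122,0),.0556,FX[2]+np.pi)
E
```

```text
clock: 14.22
position: [0.5704, 0.0214, 0.0586]
tool_rot: [-1.572, 0.0, 1.695]
force: [0.4, -0.5, -3.6]
grip_width: 0.0102
t 14.22 pos [0.5704 0.0214 0.0586] rot [-1.5719e+00  1.0000e-04  1.6951e+00] F [ 0.4 -0.5 -3.6] w 0.0102 q [ 0.45  0.84 -0.87  1.84  0.83  0.88  0.86]
plan dx 0.7 dy 3.0 dz -0.1 yaw 0.000 rows>= 1
```

```bash
python3 -m crank '[{"hand":1,"dx":0,"dy":1,"dz":0,"yaw":0},{"hand":1,"dx":0,"dy":2,"dz":0,"yaw":0},{"hand":1,"dx":0,"dy":2,"dz":0,"yaw":0}]'; python3 - <<'E'
from plan import *
st()
E
```

```text
clock: 14.47
position: [0.5701, 0.021, 0.0559]
tool_rot: [-1.571, 0.0, 1.695]
force: [0.5, -0.1, -5.1]
grip_width: 0.0104
t 14.47 pos [0.5701 0.021  0.0559] rot [-1.5711e+00  1.0000e-04  1.6948e+00] F [ 0.5 -0.1 -5.1] w 0.0104 q [ 0.44  0.84 -0.87  1.84  0.83  0.88  0.86]
```

```bash
python3 -m crank '[{"hand":1,"dx":0,"dy":1,"dz":0,"yaw":0},{"hand":1,"dx":0,"dy":1,"dz":0,"yaw":0}]'; python3 - <<'E'
from plan import *
st()
E
```

```text
clock: 14.63
position: [0.5701, 0.021, 0.0555]
tool_rot: [-1.571, 0.001, 1.695]
force: [-6.3, -3.2, 13.8]
grip_width: 0.01
t 14.63 pos [0.5701 0.021  0.0555] rot [-1.5712e+00  8.0000e-04  1.6947e+00] F [-6.3 -3.2 13.8] w 0.0100 q [ 0.44  0.84 -0.87  1.84  0.83  0.88  0.86]
```

```bash
python3 -m crank '[{"hand":1,"dx":0,"dy":-0.8,"dz":0,"yaw":0},{"hand":1,"dx":-8,"dy":-0.8,"dz":0,"yaw":0},{"hand":1,"dx":-16,"dy":-0.8,"dz":0,"yaw":0},{"hand":1,"dx":-24,"dy":-0.8,"dz":0,"yaw":0},{"hand":1,"dx":-32,"dy":-0.8,"dz":0,"yaw":0},{"hand":1,"dx":-40,"dy":-0.8,"dz":0,"yaw":0},{"hand":1,"dx":-48,"dy":-0.8,"dz":0,"yaw":0},{"hand":1,"dx":-48,"dy":-0.8,"dz":0,"yaw":0}]'; python3 - <<'E'
from plan import *
st(); plan(*fw(0,0),.056,FX[2]+np.pi);grab('wrist','pics/w13.png')
E
```

```text
clock: 15.3
position: [0.5766, -0.0291, 0.0556]
tool_rot: [-1.572, 0.001, 1.693]
force: [3.3, -7.1, 6.7]
grip_width: 0.0103
t 15.30 pos [ 0.5766 -0.0291  0.0556] rot [-1.5716e+00  1.4000e-03  1.6925e+00] F [ 3.3 -7.1  6.7] w 0.0103 q [ 0.53  0.85 -0.87  1.82  0.83  0.88  0.95]
plan dx -70.4 dy -0.3 dz -0.3 yaw -0.002 rows>= 2
```

View pics/w13.png

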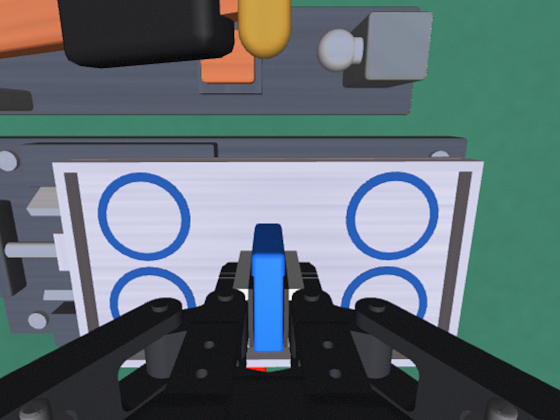

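```bash
python3 -m crank '[{"hand":1,"dx":-8,"dy":-0.3,"dz":0,"yaw":0},{"hand":1,"dx":-16,"dy":-0.3,"dz":0,"yaw":0},{"hand":1,"dx":-24,"dy":-0.3,"dz":0,"yaw":0},{"hand":1,"dx":-32,"dy":-0.3,"dz":0,"yaw":0},{"hand":1,"dx":-40,"dy":-0.3,"dz":0,"yaw":0},{"hand":1,"dx":-48,"dy":-0.3,"dz":0,"yaw":0},{"hand":1,"dx":-48,"dy":-0.3,"dz":0,"yaw":0}]'; python3 - <<'E'
from plan import *
st(); plan(*fw(0,0),.056,FX[2]+np.pi)
E
```

```text
clock: 15.93
position: [0.5823, -0.0766, 0.0556]
tool_rot: [-1.571, 0.001, 1.693]
force: [5.4, -5.3, 2.3]
grip_width: 0.01
t 15.93 pos [ 0.5823 -0.0766  0.0556] rot [-1.5711e+00  1.0000e-03  1.6927e+00] F [ 5.4 -5.3  2.3] w 0.0100 q [ 0.6   0.86 -0.87  1.79  0.83  0.9   1.04]
plan dx -22.6 dy -0.3 dz -0.5 yaw -0.002 rows>= 1
```

```bash
python3 -m crank '[{"hand":1,"dx":-6,"dy":0,"dz":0,"yaw":0},{"hand":1,"dx":-12,"dy":0,"dz":0,"yaw":0},{"hand":1,"dx":-17,"dy":0,"dz":0,"yaw":0},{"hand":1,"dx":-21,"dy":0,"dz":0,"yaw":0},{"hand":1,"dx":-24,"dy":0,"dz":0,"yaw":0},{"hand":1,"dx":-24,"dy":0,"dz":0,"yaw":0},{"hand":1,"dx":-24,"dy":0,"dz":0,"yaw":0}]'; python3 - <<'E'
from plan import *
st(); plan(*fw(0,0),.056,FX[2]+np.pi);grab('wrist','pics/w14.png')
E
```

```text
clock: 16.52
position: [0.5849, -0.0962, 0.056]
tool_rot: [-1.571, -0.003, 1.696]
force: [0.5, 10.6, 3.3]
grip_width: 0.0102
t 16.52 pos [ 0.5849 -0.0962  0.056 ] rot [-1.5715 -0.0028  1.6959] F [ 0.5 10.6  3.3] w 0.0102 q [ 0.64  0.86 -0.87  1.78  0.82  0.91  1.09]
plan dx -2.8 dy -0.0 dz -0.3 yaw 0.001 rows>= 1
```

View pics/w14.png

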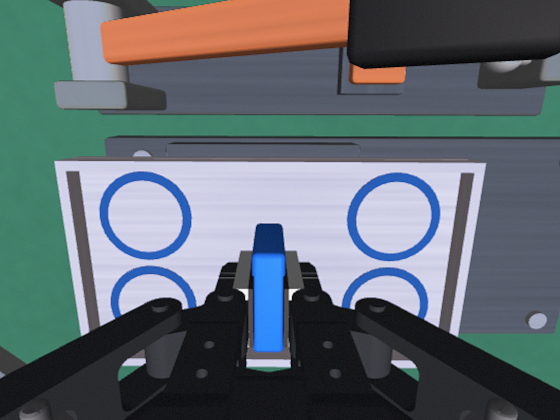

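```bash
python3 -m crank '[{"hand":1,"dx":-2,"dy":0,"dz":0,"yaw":0},{"hand":1,"dx":-4,"dy":0,"dz":0,"yaw":0},{"hand":1,"dx":-5,"dy":0,"dz":0,"yaw":0},{"hand":1,"dx":-5,"dy":0,"dz":0,"yaw":0}]'; python3 - <<'E'
from plan import *
st(); plan(*fw(0,0),.056,FX[2]+np.pi)
E
```

```text
clock: 16.9
position: [0.5852, -0.1009, 0.0559]
tool_rot: [-1.571, -0.003, 1.696]
force: [-0.1, 12.8, 2.6]
grip_width: 0.0105
t 16.90 pos [ 0.5852 -0.1009  0.0559] rot [-1.5709 -0.0031  1.6965] F [-0.1 12.8  2.6] w 0.0105 q [ 0.64  0.87 -0.87  1.78  0.82  0.91  1.1 ]
plan dx 1.8 dy -0.1 dz -0.5 yaw 0.002 rows>= 1
```

```bash
python3 -m crank '[{"hand":1,"dx":-1.5,"dy":0,"dz":0,"yaw":0},{"hand":1,"dx":-1.5,"dy":0,"dz":0,"yaw":0}]';  python3 -m crank '[{"hand":1,"dx":1,"dy":0,"dz":0,"yaw":0},{"hand":1,"dx":3,"dy":0,"dz":0,"yaw":0},{"hand":1,"dx":5,"dy":0,"dz":0,"yaw":0},{"hand":1,"dx":5,"dy":0,"dz":0,"yaw":0},{"hand":1,"dx":5,"dy":0,"dz":0,"yaw":0}]'; python3 - <<'E'
from plan import *
st(); plan(*fw(0,0),.056,FX[2]+np.pi)
E
```

```text
clock: 17.07
position: [0.5854, -0.1023, 0.0559]
tool_rot: [-1.571, -0.003, 1.697]
force: [-0.4, 13.0, 3.5]
grip_width: 0.0103
clock: 17.48
position: [0.5847, -0.0986, 0.0557]
tool_rot: [-1.57, -0.001, 1.696]
force: [2.4, 6.7, -1.2]
grip_width: 0.0099
t 17.48 pos [ 0.5847 -0.0986  0.0557] rot [-1.5705e+00 -1.4000e-03  1.6960e+00] F [ 2.4  6.7 -1.2] w 0.0099 q [ 0.64  0.86 -0.87  1.78  0.83  0.91  1.09]
plan dx -0.5 dy -0.3 dz -0.7 yaw 0.001 rows>= 1
```

```bash
python3 -m crank '[{"hand":1,"dx":2,"dy":0,"dz":0,"yaw":0},{"hand":1,"dx":3,"dy":0,"dz":0,"yaw":0},{"hand":1,"dx":3,"dy":0,"dz":0,"yaw":0}]'; python3 - <<'E'
from plan import *
st(); plan(*fw(0,0),.056,FX[2]+np.pi)
grab('scene','pics/s15.png'); grab('side','pics/d15.png'); crop('pics/s15.png',200,170,330,260,5,'pics/s15c.png');crop('pics/d15.png',230,190,350,290,5,'pics/d15c.png')
E
```

```text
clock: 17.73
position: [0.5846, -0.0982, 0.0557]
tool_rot: [-1.57, 0.002, 1.694]
force: [3.7, -5.5, -1.1]
grip_width: 0.0099
t 17.73 pos [ 0.5846 -0.0982  0.0557] rot [-1.5704  0.0022  1.694 ] F [ 3.7 -5.5 -1.1] w 0.0099 q [ 0.63  0.86 -0.87  1.78  0.83  0.91  1.09]
plan dx -0.9 dy -0.3 dz -0.8 yaw -0.001 rows>= 1
```

View pics/s15c.png

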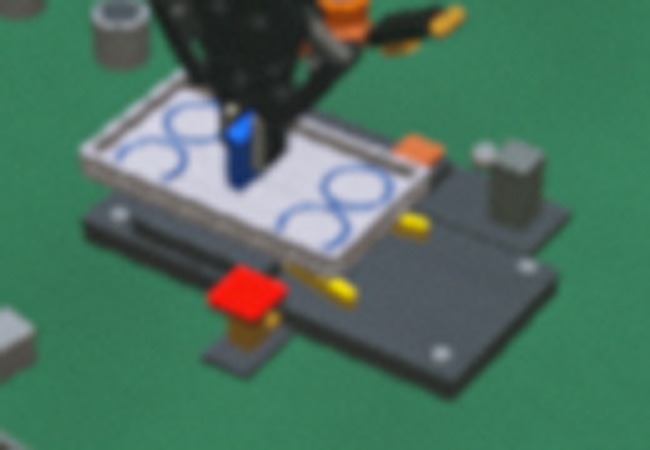

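View pics/d15c.png

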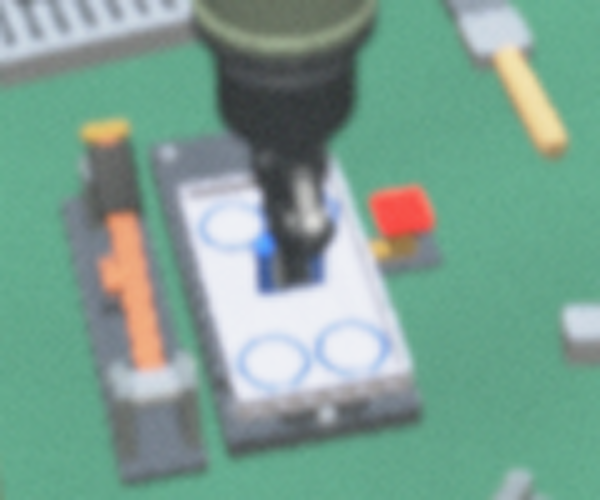

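```bash
python3 -m crank '[{"hand":0.5,"dx":-2,"dy":0,"dz":0,"yaw":0},{"hand":0.5,"dx":-2,"dy":0,"dz":0,"yaw":0},{"hand":0.5,"dx":-2,"dy":0,"dz":0,"yaw":0},{"hand":0.5,"dx":-2,"dy":0,"dz":0,"yaw":0},{"hand":0.5,"dx":-2,"dy":-20,"dz":0,"yaw":0},{"hand":0.3,"dx":-2,"dy":-60,"dz":0,"yaw":0},{"hand":0.3,"dx":-2,"dy":-100,"dz":0,"yaw":0},{"hand":0.3,"dx":-2,"dy":-140,"dz":0,"yaw":0},{"hand":0.3,"dx":-2,"dy":-180,"dz":0,"yaw":0},{"hand":0.3,"dx":-2,"dy":-190,"dz":0,"yaw":0},{"hand":0.3,"dx":-2,"dy":-190,"dz":0,"yaw":0}]'; python3 - <<'E'
from plan import *
st(); grab('wrist','pics/w16.png'); plan(.42,-.31,.30,FX[2]+np.pi)
E
```

```text
clock: 18.75
position: [0.586, -0.0983, 0.249]
tool_rot: [-1.575, 0.002, 1.695]
force: [-0.9, -0.3, 0.2]
grip_width: 0.0599
t 18.75 pos [ 0.586  -0.0983  0.249 ] rot [-1.575   0.0017  1.6947] F [-0.9 -0.3  0.2] w 0.0599 q [ 0.74  0.64 -1.04  1.63  0.59  1.21  1.27]
plan dx -189.5 dy -53.3 dz 190.0 yaw 0.000 rows>= 7
```

View pics/w16.png

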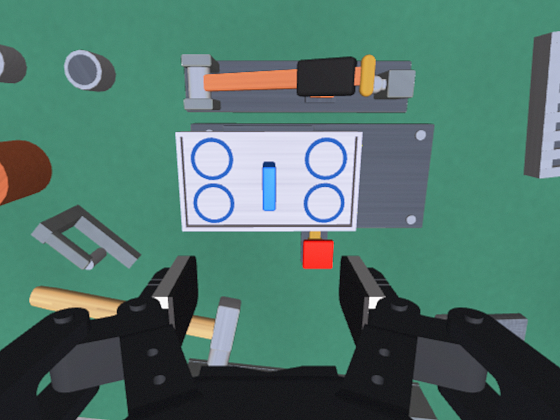

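```bash
python3 -m crank '[{"hand":0.3,"dx":-189,"dy":-53,"dz":190,"yaw":0},{"hand":0.3,"dx":-189,"dy":-53,"dz":190,"yaw":0},{"hand":0.3,"dx":-189,"dy":-53,"dz":190,"yaw":0},{"hand":0.3,"dx":-189,"dy":-53,"dz":190,"yaw":0},{"hand":0.3,"dx":-189,"dy":-53,"dz":190,"yaw":0},{"hand":0.3,"dx":-189,"dy":-53,"dz":190,"yaw":0},{"hand":0.3,"dx":-189,"dy":-53,"dz":190,"yaw":0},{"hand":0.3,"dx":-189,"dy":-53,"dz":190,"yaw":0},{"hand":0.3,"dx":-189,"dy":-53,"dz":190,"yaw":0},{"hand":0.3,"dx":-189,"dy":-53,"dz":190,"yaw":0}]'; python3 - <<'E'
from plan import *
import json
st(); grab('wrist','pics/w17.png')
ci=json.load(open('pics/w16.png.json'))
def inf(P):
    d=P[:2]-FX[:2]; c,s=np.cos(FX[2]),np.sin(FX[2]); return np.round([1000*(c*d[0]+s*d[1]),1000*(-s*d[0]+c*d[1])],1)
for uv in [(212,158.5),(326,159),(213.5,203),(324,203)]:
    P=back('wrist',uv,.046,ci); print(P,inf(P))
E
```

```text
clock: 19.63
position: [0.4197, -0.3089, 0.2979]
tool_rot: [-1.57, -0.001, 1.695]
force: [0.6, -0.2, -0.8]
grip_width: 0.0598
t 19.63 pos [ 0.4197 -0.3089  0.2979] rot [-1.5703e+00 -1.2000e-03  1.6954e+00] F [ 0.6 -0.2 -0.8] w 0.0598 q [ 1.34  0.49 -1.14  1.75  0.47  1.22  1.77]
[ 0.568624   -0.15549881  0.046     ] [ 54.  -23.7]
[ 0.55545926 -0.04607581  0.046     ] [-56.2 -23.3]
[ 0.61270996 -0.15035751  0.046     ] [54.3 20.7]
[ 0.59901274 -0.04076401  0.046     ] [-56.1  20.6]
```

View pics/w17.png

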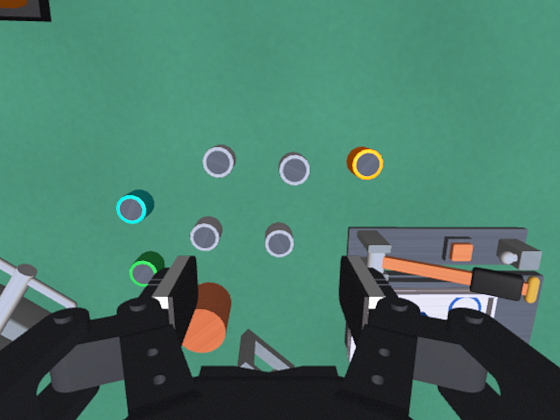

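```bash
python3 - <<'E'
from plan import *
import json
ci=json.load(open('pics/w17.png.json'))
crop('pics/w17.png',100,130,400,300,2.6,'pics/w17c.png')
for n,uv in dict(c=(218.5,161),a=(294.5,169),d=(206,236),b=(279,242)).items():
    P=back('wrist',uv,.034,ci); print(n,P); plan(P[0],P[1],.06,FX[2]+np.pi)
E
```

```text
c [ 0.41175178 -0.36663291  0.034     ]
plan dx -56.9 dy 238.0 dz 15.4 yaw 0.002 rows>= 6
a [ 0.41007788 -0.27941681  0.034     ]
plan dx 29.9 dy 238.1 dz 6.2 yaw 0.002 rows>= 6
d [ 0.50357619 -0.37360164  0.034     ]
plan dx -75.3 dy 237.9 dz -74.8 yaw 0.002 rows>= 7
b [ 0.50029593 -0.28531237  0.034     ]
plan dx 12.7 dy 238.0 dz -82.6 yaw 0.002 rows>= 7
```

View pics/w17c.png

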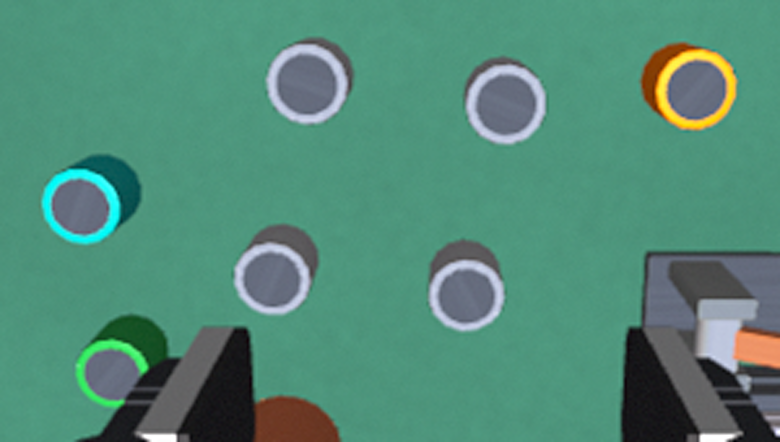

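```bash
python3 -m crank '[{"hand":0.3,"dx":13,"dy":0,"dz":-41,"yaw":0},{"hand":0.3,"dx":13,"dy":20,"dz":-82,"yaw":0},{"hand":0.3,"dx":13,"dy":60,"dz":-83,"yaw":0},{"hand":0.3,"dx":13,"dy":100,"dz":-83,"yaw":0},{"hand":0.3,"dx":13,"dy":140,"dz":-83,"yaw":0},{"hand":0.3,"dx":13,"dy":180,"dz":-83,"yaw":0},{"hand":0.3,"dx":13,"dy":210,"dz":-83,"yaw":0},{"hand":0.3,"dx":13,"dy":225,"dz":-83,"yaw":0},{"hand":0.3,"dx":13,"dy":225,"dz":-83,"yaw":0},{"hand":0.3,"dx":13,"dy":225,"dz":-83,"yaw":0}]' 60; python3 - <<'E'
from plan import *
st(); plan(.501,-.2853,.013,FX[2]+np.pi); grab('wrist','pics/w18.png')
E
```

```text
clock: 20.52
position: [0.5012, -0.2854, 0.0743]
tool_rot: [-1.571, -0.001, 1.696]
force: [-0.4, -0.3, 0.5]
grip_width: 0.0599
t 20.52 pos [ 0.5012 -0.2854  0.0743] rot [-1.5711e+00 -7.0000e-04  1.6964e+00] F [-0.4 -0.3  0.5] w 0.0599 q [ 1.01  0.82 -0.89  1.81  0.81  0.91  1.44]
plan dx 0.1 dy 61.3 dz 0.2 yaw 0.002 rows>= 2
```

View pics/w18.png

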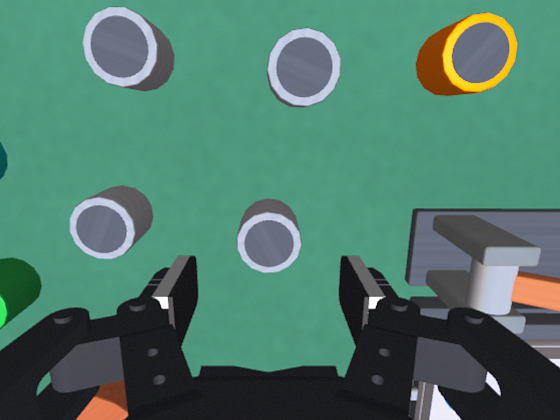

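```bash
python3 -m crank '[{"hand":0.3,"dx":0,"dy":25,"dz":0,"yaw":0},{"hand":0.3,"dx":0,"dy":45,"dz":0,"yaw":0},{"hand":0.3,"dx":0,"dy":58,"dz":0,"yaw":0},{"hand":0.3,"dx":0,"dy":61,"dz":0,"yaw":0},{"hand":0.3,"dx":0,"dy":61,"dz":0,"yaw":0},{"hand":1,"dx":0,"dy":61,"dz":0,"yaw":0},{"hand":1,"dx":0,"dy":61,"dz":0,"yaw":0},{"hand":1,"dx":0,"dy":61,"dz":0,"yaw":0},{"hand":1,"dx":0,"dy":61,"dz":0,"yaw":0},{"hand":1,"dx":0,"dy":61,"dz":0,"yaw":0}]' 60; python3 - <<'E'
from plan import *
st(); grab('wrist','pics/w19.png')
E
```

```text
clock: 21.4
position: [0.5012, -0.2866, 0.0144]
tool_rot: [-1.572, 0.001, 1.695]
force: [-2.5, 0.6, 12.5]
grip_width: 0.0342
t 21.40 pos [ 0.5012 -0.2866  0.0144] rot [-1.5722e+00  1.3000e-03  1.6948e+00] F [-2.5  0.6 12.5] w 0.0342 q [ 0.97  0.9  -0.82  1.83  0.9   0.83  1.37]
```

View pics/w19.png

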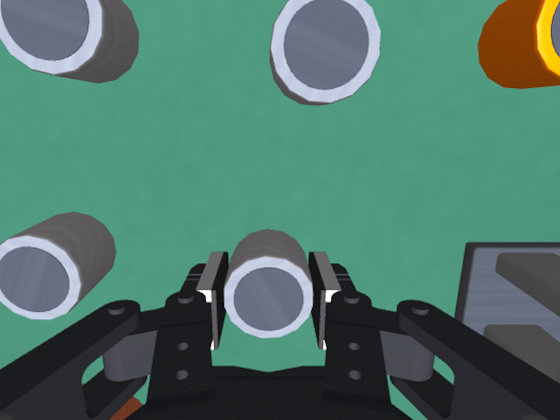

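```bash
python3 -m crank '[{"hand":1,"dx":0,"dy":-20,"dz":0,"yaw":0},{"hand":1,"dx":0,"dy":-60,"dz":0,"yaw":0},{"hand":1,"dx":0,"dy":-100,"dz":0,"yaw":0},{"hand":1,"dx":0,"dy":-140,"dz":0,"yaw":0.12},{"hand":1,"dx":0,"dy":-165,"dz":0,"yaw":0.24},{"hand":1,"dx":0,"dy":-165,"dz":0,"yaw":0.36},{"hand":1,"dx":0,"dy":-165,"dz":0,"yaw":0.48},{"hand":1,"dx":0,"dy":-165,"dz":0,"yaw":0.6},{"hand":1,"dx":0,"dy":-165,"dz":0,"yaw":0.72},{"hand":1,"dx":0,"dy":-165,"dz":0,"yaw":0.84},{"hand":1,"dx":0,"dy":-165,"dz":0,"yaw":0.96},{"hand":1,"dx":0,"dy":-165,"dz":0,"yaw":1.08}]'; python3 - <<'E'
from plan import *
st(); plan(*fw(54.1,-23),.18,FX[2])
E
```

```text
clock: 22.45
position: [0.5006, -0.2862, 0.1787]
tool_rot: [-1.572, -0.001, 0.609]
force: [-0.5, 0.2, -1.0]
grip_width: 0.0337
t 22.45 pos [ 0.5006 -0.2862  0.1787] rot [-1.5716e+00 -5.0000e-04  6.0920e-01] F [-0.5  0.2 -1. ] w 0.0337 q [ 0.93  0.6  -0.75  1.76  0.48  0.97  0.61]
plan dx 131.2 dy -1.3 dz 67.9 yaw 2.056 rows>= 17
```

```bash
python3 -m crank '[{"hand":1,"dx":33,"dy":-10,"dz":17,"yaw":0.12},{"hand":1,"dx":66,"dy":-10,"dz":34,"yaw":0.24},{"hand":1,"dx":99,"dy":-10,"dz":51,"yaw":0.36},{"hand":1,"dx":131,"dy":-10,"dz":68,"yaw":0.48},{"hand":1,"dx":131,"dy":-10,"dz":68,"yaw":0.6},{"hand":1,"dx":131,"dy":-10,"dz":68,"yaw":0.72},{"hand":1,"dx":131,"dy":-10,"dz":68,"yaw":0.84},{"hand":1,"dx":131,"dy":-10,"dz":68,"yaw":0.96},{"hand":1,"dx":131,"dy":-10,"dz":68,"yaw":1.08},{"hand":1,"dx":131,"dy":-10,"dz":68,"yaw":1.2},{"hand":1,"dx":131,"dy":-10,"dz":68,"yaw":1.32},{"hand":1,"dx":131,"dy":-10,"dz":68,"yaw":1.44}]'; python3 - <<'E'
from plan import *
st(); plan(*fw(54.1,-23),.18,FX[2])
E
```

```text
clock: 23.45
position: [0.5684, -0.1549, 0.1886]
tool_rot: [-1.57, -0.0, -0.831]
force: [-0.3, 0.0, -0.7]
grip_width: 0.0338
t 23.45 pos [ 0.5684 -0.1549  0.1886] rot [-1.5698e+00 -5.0000e-04 -8.3060e-01] F [-0.3  0.  -0.7] w 0.0338 q [ 0.45  0.54 -0.41  1.73  0.26  0.93 -0.89]
plan dx 1.1 dy 8.6 dz 0.3 yaw 0.616 rows>= 5
```

```bash
python3 -m crank '[{"hand":1,"dx":1,"dy":20,"dz":0,"yaw":0.12},{"hand":1,"dx":1,"dy":40,"dz":0,"yaw":0.24},{"hand":1,"dx":1,"dy":60,"dz":0,"yaw":0.36},{"hand":1,"dx":1,"dy":70,"dz":0,"yaw":0.48},{"hand":1,"dx":1,"dy":75,"dz":0,"yaw":0.6},{"hand":1,"dx":1,"dy":75,"dz":0,"yaw":0.616},{"hand":1,"dx":1,"dy":75,"dz":0,"yaw":0.616},{"hand":1,"dx":1,"dy":75,"dz":0,"yaw":0.616}]'; python3 - <<'E'
from plan import *
st(); plan(*fw(54.1,-23),.0604,FX[2]); grab('wrist','pics/w20.png')
E
```

```text
clock: 24.12
position: [0.5694, -0.1558, 0.1137]
tool_rot: [-1.57, -0.0, -1.437]
force: [-0.3, -1.0, -1.3]
grip_width: 0.0339
t 24.12 pos [ 0.5694 -0.1558  0.1137] rot [-1.5696e+00 -1.0000e-04 -1.4368e+00] F [-0.3 -1.  -1.3] w 0.0339 q [ 0.33  0.62 -0.23  1.78  0.19  0.76 -1.44]
plan dx -0.3 dy 53.3 dz -0.0 yaw 0.010 rows>= 2
```

View pics/w20.png

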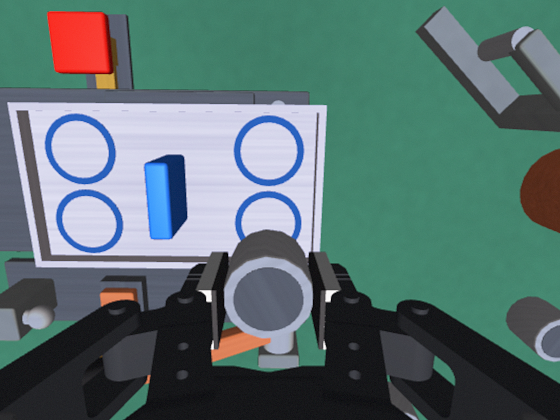

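```bash
python3 -m crank '[{"hand":1,"dx":0,"dy":20,"dz":0,"yaw":0.005},{"hand":1,"dx":0,"dy":38,"dz":0,"yaw":0.005},{"hand":1,"dx":0,"dy":46,"dz":0,"yaw":0.005},{"hand":1,"dx":0,"dy":50,"dz":0,"yaw":0.005},{"hand":1,"dx":0,"dy":51,"dz":0,"yaw":0.005},{"hand":1,"dx":0,"dy":51,"dz":0,"yaw":0.005}]'; python3 - <<'E'
from plan import *
st(); plan(*fw(54.1,-23),.0604,FX[2])
E
```

```text
clock: 24.67
position: [0.5691, -0.156, 0.0623]
tool_rot: [-1.571, 0.0, -1.445]
force: [0.3, 0.3, -0.5]
grip_width: 0.0342
t 24.67 pos [ 0.5691 -0.156   0.0623] rot [-1.5705  0.     -1.4455] F [ 0.3  0.3 -0.5] w 0.0342 q [ 0.31  0.69 -0.21  1.81  0.21  0.66 -1.46]
plan dx -0.5 dy 1.9 dz 0.3 yaw 0.002 rows>= 1
```

```bash
python3 -m crank '[{"hand":1,"dx":0,"dy":1.5,"dz":0,"yaw":0},{"hand":1,"dx":0,"dy":2.2,"dz":0,"yaw":0},{"hand":1,"dx":0,"dy":2.2,"dz":0,"yaw":0}]'; python3 - <<'E'
from plan import *
st(); grab('wrist','pics/w21.png')
E
```

```text
clock: 24.92
position: [0.5694, -0.1562, 0.0604]
tool_rot: [-1.57, -0.001, -1.446]
force: [-1.5, -1.4, 5.4]
grip_width: 0.0338
t 24.92 pos [ 0.5694 -0.1562  0.0604] rot [-1.5697e+00 -6.0000e-04 -1.4461e+00] F [-1.5 -1.4  5.4] w 0.0338 q [ 0.31  0.7  -0.2   1.81  0.22  0.66 -1.47]
```

View pics/w21.png

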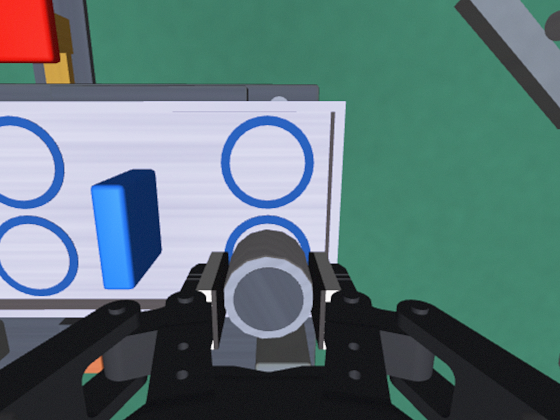

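```bash
python3 -m crank '[{"hand":0.42,"dx":0,"dy":-0.5,"dz":0,"yaw":0},{"hand":0.42,"dx":0,"dy":-0.5,"dz":0,"yaw":0},{"hand":0.42,"dx":0,"dy":-0.5,"dz":0,"yaw":0},{"hand":0.42,"dx":0,"dy":-0.5,"dz":0,"yaw":0},{"hand":0.42,"dx":0,"dy":-15,"dz":0,"yaw":0},{"hand":0.3,"dx":0,"dy":-50,"dz":0,"yaw":0},{"hand":0.3,"dx":0,"dy":-90,"dz":0,"yaw":0},{"hand":0.3,"dx":0,"dy":-130,"dz":0,"yaw":0},{"hand":0.3,"dx":0,"dy":-150,"dz":0,"yaw":0},{"hand":0.3,"dx":0,"dy":-150,"dz":0,"yaw":0}]'; python3 - <<'E'
from plan import *
st(); grab('wrist','pics/w22.png'); plan(.505,-.374,.2,FX[2])
E
```

```text
clock: 25.8
position: [0.5709, -0.1564, 0.2146]
tool_rot: [-1.564, -0.002, -1.446]
force: [0.2, 0.5, -0.5]
grip_width: 0.0597
t 25.80 pos [ 0.5709 -0.1564  0.2146] rot [-1.5643 -0.0024 -1.4463] F [ 0.2  0.5 -0.5] w 0.0597 q [ 0.34  0.49 -0.25  1.71  0.14  0.96 -1.41]
plan dx 208.0 dy 12.0 dz -91.6 yaw 0.001 rows>= 6
```

View pics/w22.png

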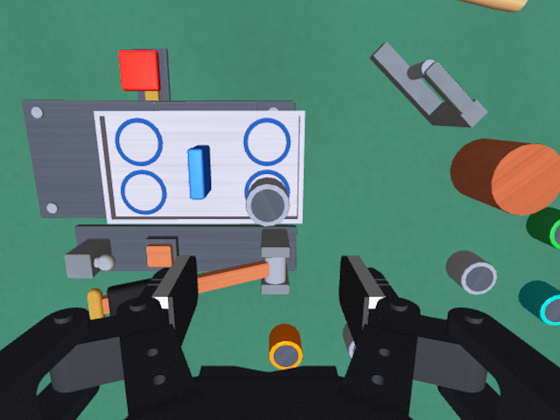

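```bash
python3 - <<'E'
from plan import *
import json
ci=json.load(open('pics/w22.png.json')); print(back('wrist',(478.5,275.5),.034,ci))
E
python3 -m crank '[{"hand":0.3,"dx":208,"dy":12,"dz":-92,"yaw":0},{"hand":0.3,"dx":208,"dy":12,"dz":-92,"yaw":0},{"hand":0.3,"dx":208,"dy":12,"dz":-92,"yaw":0},{"hand":0.3,"dx":208,"dy":12,"dz":-92,"yaw":0},{"hand":0.3,"dx":208,"dy":12,"dz":-92,"yaw":0},{"hand":0.3,"dx":208,"dy":12,"dz":-92,"yaw":0},{"hand":0.3,"dx":208,"dy":50,"dz":-92,"yaw":0},{"hand":0.3,"dx":208,"dy":90,"dz":-92,"yaw":0},{"hand":0.3,"dx":208,"dy":120,"dz":-92,"yaw":0},{"hand":0.3,"dx":208,"dy":132,"dz":-92,"yaw":0},{"hand":0.3,"dx":208,"dy":132,"dz":-92,"yaw":0},{"hand":0.3,"dx":208,"dy":132,"dz":-92,"yaw":0}]'; python3 - <<'E'
from plan import *
st(); grab('wrist','pics/w23.png')
E
```

```text
[ 0.50844777 -0.37456116  0.034     ]
clock: 26.85
position: [0.5037, -0.3737, 0.0779]
tool_rot: [-1.571, 0.0, -1.446]
force: [0.2, 1.0, 0.6]
grip_width: 0.0598
t 26.85 pos [ 0.5037 -0.3737  0.0779] rot [-1.5711e+00  4.0000e-04 -1.4458e+00] F [0.2 1.  0.6] w 0.0598 q [ 0.67  0.72 -0.19  1.7   0.18  0.74 -1.05]
```

View pics/w23.png

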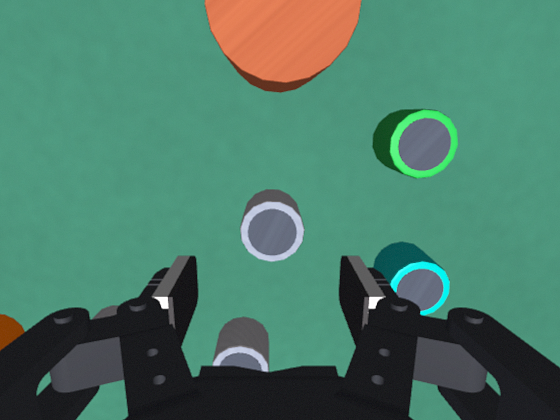

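```bash
python3 - <<'E'
from plan import *
import json
ci=json.load(open('pics/w23.png.json')); P=back('wrist',(272,231.5),.034,ci); print(P); plan(P[0],P[1],.013,FX[2])
E
```

```text
[ 0.50590975 -0.3757542   0.034     ]
plan dx 1.8 dy 65.9 dz 1.3 yaw 0.001 rows>= 2
```

```bash
python3 -m crank '[{"hand":0.3,"dx":1,"dy":25,"dz":0.5,"yaw":0},{"hand":0.3,"dx":1,"dy":45,"dz":0.5,"yaw":0},{"hand":0.3,"dx":1,"dy":60,"dz":0.5,"yaw":0},{"hand":0.3,"dx":1,"dy":65,"dz":0.5,"yaw":0},{"hand":0.3,"dx":1,"dy":65,"dz":0.5,"yaw":0},{"hand":1,"dx":1,"dy":65,"dz":0.5,"yaw":0},{"hand":1,"dx":1,"dy":65,"dz":0.5,"yaw":0},{"hand":1,"dx":1,"dy":65,"dz":0.5,"yaw":0},{"hand":1,"dx":1,"dy":65,"dz":0.5,"yaw":0},{"hand":1,"dx":1,"dy":65,"dz":0.5,"yaw":0}]' 60; python3 - <<'E'
from plan import *
st()
E
```

```text
clock: 27.73
position: [0.505, -0.3753, 0.0146]
tool_rot: [-1.569, -0.002, -1.446]
force: [-1.7, 1.5, 12.0]
grip_width: 0.0338
t 27.73 pos [ 0.505  -0.3753  0.0146] rot [-1.569  -0.0017 -1.4461] F [-1.7  1.5 12. ] w 0.0338 q [ 0.66  0.81 -0.17  1.71  0.21  0.63 -1.07]
```

Gripped. Lift and carry to mark4 side (55, +22).

```bash
python3 - <<'E'
from plan import *
plan(*fw(54.1,21),.12,FX[2])
E
python3 -m crank '[{"hand":1,"dx":0,"dy":-20,"dz":0,"yaw":0},{"hand":1,"dx":0,"dy":-60,"dz":0,"yaw":0},{"hand":1,"dx":0,"dy":-100,"dz":0,"yaw":0},{"hand":1,"dx":0,"dy":-140,"dz":0,"yaw":0},{"hand":1,"dx":0,"dy":-140,"dz":0,"yaw":0},{"hand":1,"dx":0,"dy":-140,"dz":0,"yaw":0}]'; python3 - <<'E'
from plan import *
st(); plan(*fw(54.1,21),.12,FX[2]); grab('wrist','pics/w24.png')
E
```

```text
plan dx -209.8 dy -105.5 dz 135.4 yaw 0.001 rows>= 7
clock: 28.23
position: [0.5053, -0.3756, 0.1561]
tool_rot: [-1.567, -0.004, -1.446]
force: [0.3, 1.3, -2.3]
grip_width: 0.0334
t 28.23 pos [ 0.5053 -0.3756  0.1561] rot [-1.5668 -0.0037 -1.4463] F [ 0.3  1.3 -2.3] w 0.0334 q [ 0.68  0.61 -0.2   1.65  0.15  0.88 -1.03]
plan dx -210.5 dy 35.9 dz 134.8 yaw 0.001 rows>= 7
```

View pics/w24.png

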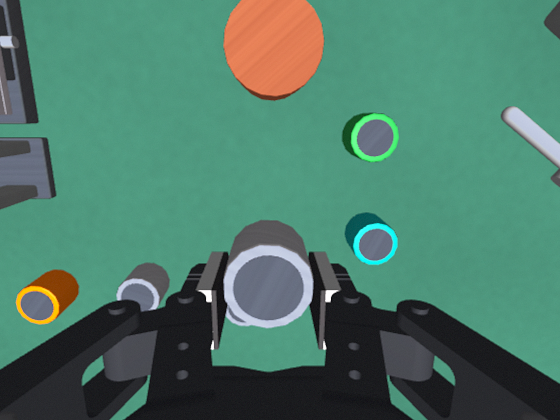

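```bash
python3 -m crank '[{"hand":1,"dx":-30,"dy":0,"dz":19,"yaw":0},{"hand":1,"dx":-60,"dy":0,"dz":38,"yaw":0},{"hand":1,"dx":-90,"dy":0,"dz":58,"yaw":0},{"hand":1,"dx":-120,"dy":0,"dz":77,"yaw":0},{"hand":1,"dx":-150,"dy":0,"dz":96,"yaw":0},{"hand":1,"dx":-180,"dy":0,"dz":115,"yaw":0},{"hand":1,"dx":-210,"dy":0,"dz":135,"yaw":0},{"hand":1,"dx":-210.5,"dy":36,"dz":135,"yaw":0},{"hand":1,"dx":-210.5,"dy":46,"dz":135,"yaw":0},{"hand":1,"dx":-210.5,"dy":46,"dz":135,"yaw":0},{"hand":1,"dx":-210.5,"dy":46,"dz":135,"yaw":0}]'; python3 - <<'E'
from plan import *
st(); plan(*fw(54.1,21),.0606,FX[2]); grab('wrist','pics/w25.png')
E
```

```text
clock: 29.2
position: [0.6111, -0.15, 0.1061]
tool_rot: [-1.573, 0.0, -1.447]
force: [0.5, -0.4, -0.4]
grip_width: 0.0342
t 29.20 pos [ 0.6111 -0.15    0.1061] rot [-1.5730e+00  2.0000e-04 -1.4471e+00] F [ 0.5 -0.4 -0.4] w 0.0342 q [ 0.28  0.68 -0.2   1.68  0.18  0.8  -1.45]
plan dx 0.4 dy 45.5 dz 2.0 yaw -0.000 rows>= 2
```

View pics/w25.png

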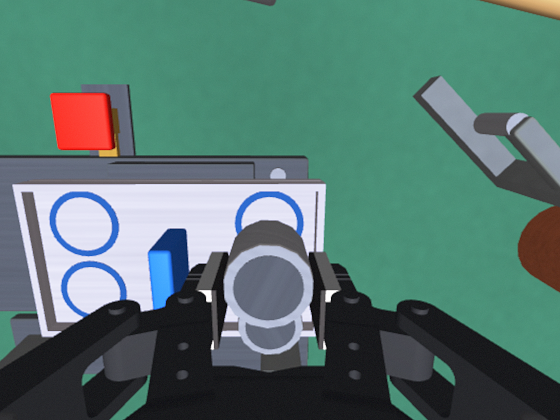

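```bash
python3 -m crank '[{"hand":1,"dx":0,"dy":15,"dz":1,"yaw":0},{"hand":1,"dx":0,"dy":30,"dz":1,"yaw":0},{"hand":1,"dx":0,"dy":40,"dz":1,"yaw":0},{"hand":1,"dx":0,"dy":43,"dz":1,"yaw":0},{"hand":1,"dx":0,"dy":45,"dz":1,"yaw":0},{"hand":1,"dx":0,"dy":46,"dz":1,"yaw":0},{"hand":1,"dx":0,"dy":46,"dz":1,"yaw":0}]'; python3 - <<'E'
from plan import *
st(); plan(*fw(54.1,21),.0606,FX[2])
E
```

```text
clock: 29.83
position: [0.6132, -0.1491, 0.0612]
tool_rot: [-1.57, -0.0, -1.446]
force: [-0.6, 1.0, -1.9]
grip_width: 0.0339
t 29.83 pos [ 0.6132 -0.1491  0.0612] rot [-1.5701e+00 -2.0000e-04 -1.4463e+00] F [-0.6  1.  -1.9] w 0.0339 q [ 0.27  0.74 -0.19  1.69  0.2   0.72 -1.46]
plan dx 0.9 dy 0.6 dz -0.2 yaw 0.001 rows>= 1
```

```bash
python3 -m crank '[{"hand":1,"dx":0.5,"dy":0.7,"dz":0,"yaw":0},{"hand":1,"dx":0.5,"dy":1.2,"dz":0,"yaw":0},{"hand":1,"dx":0.5,"dy":1.2,"dz":0,"yaw":0}]'; python3 - <<'E'
from plan import *
st(); grab('wrist','pics/w26.png')
E
```

```text
clock: 30.08
position: [0.6136, -0.1495, 0.0605]
tool_rot: [-1.569, -0.0, -1.446]
force: [-1.9, 0.3, 9.2]
grip_width: 0.0339
t 30.08 pos [ 0.6136 -0.1495  0.0605] rot [-1.5694e+00 -4.0000e-04 -1.4462e+00] F [-1.9  0.3  9.2] w 0.0339 q [ 0.27  0.75 -0.19  1.69  0.2   0.72 -1.46]
```

View pics/w26.png

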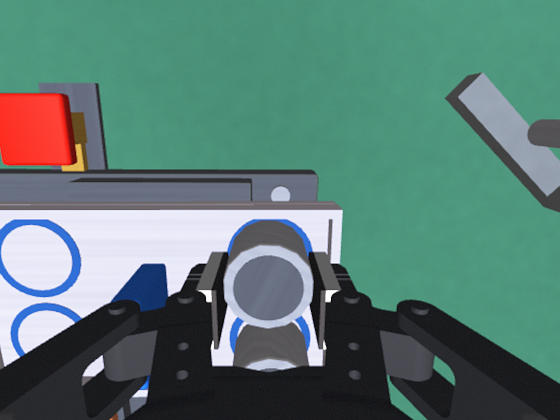

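```bash
python3 -m crank '[{"hand":0.42,"dx":0,"dy":-0.7,"dz":0,"yaw":0},{"hand":0.42,"dx":0,"dy":-0.7,"dz":0,"yaw":0},{"hand":0.42,"dx":0,"dy":-0.7,"dz":0,"yaw":0},{"hand":0.42,"dx":0,"dy":-0.7,"dz":0,"yaw":0},{"hand":0.42,"dx":0,"dy":-15,"dz":0,"yaw":0},{"hand":0.3,"dx":0,"dy":-50,"dz":0,"yaw":0},{"hand":0.3,"dx":0,"dy":-90,"dz":0,"yaw":0},{"hand":0.3,"dx":0,"dy":-130,"dz":0,"yaw":0},{"hand":0.3,"dx":0,"dy":-150,"dz":0,"yaw":0},{"hand":0.3,"dx":0,"dy":-150,"dz":0,"yaw":0}]'; python3 - <<'E'
from plan import *
st(); grab('wrist','pics/w27.png'); plan(.412,-.280,.21,FX[2])
E
```

```text
clock: 30.97
position: [0.615, -0.1498, 0.2146]
tool_rot: [-1.564, -0.002, -1.446]
force: [-0.3, 0.3, 0.0]
grip_width: 0.0596
t 30.97 pos [ 0.615  -0.1498  0.2146] rot [-1.564  -0.0022 -1.4464] F [-0.3  0.3  0. ] w 0.0596 q [ 0.3   0.55 -0.22  1.59  0.14  1.   -1.42]
plan dx 104.2 dy 1.2 dz -216.6 yaw 0.001 rows>= 6
```

View pics/w27.png

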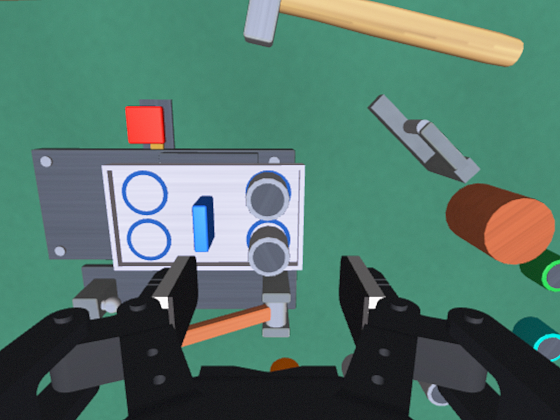

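```bash
python3 -m crank '[{"hand":0.35,"dx":104,"dy":1,"dz":-217,"yaw":0},{"hand":0.35,"dx":104,"dy":1,"dz":-217,"yaw":0},{"hand":0.35,"dx":104,"dy":1,"dz":-217,"yaw":0},{"hand":0.35,"dx":104,"dy":1,"dz":-217,"yaw":0},{"hand":0.35,"dx":104,"dy":1,"dz":-217,"yaw":0},{"hand":0.35,"dx":104,"dy":1,"dz":-217,"yaw":0},{"hand":0.35,"dx":104,"dy":1,"dz":-217,"yaw":0},{"hand":0.35,"dx":104,"dy":40,"dz":-217,"yaw":0},{"hand":0.35,"dx":104,"dy":80,"dz":-217,"yaw":0},{"hand":0.35,"dx":104,"dy":110,"dz":-217,"yaw":0},{"hand":0.35,"dx":104,"dy":110,"dz":-217,"yaw":0},{"hand":0.35,"dx":104,"dy":110,"dz":-217,"yaw":0}]'; python3 - <<'E'
from plan import *
st(); grab('wrist','pics/w28.png')
E
```

```text
clock: 32.02
position: [0.4098, -0.279, 0.0985]
tool_rot: [-1.574, 0.002, -1.446]
force: [0.4, -0.4, 1.1]
grip_width: 0.0558
t 32.02 pos [ 0.4098 -0.279   0.0985] rot [-1.5737  0.0023 -1.4457] F [ 0.4 -0.4  1.1] w 0.0558 q [ 0.62  0.53 -0.18  2.04  0.16  0.6  -1.12]
```

View pics/w28.png

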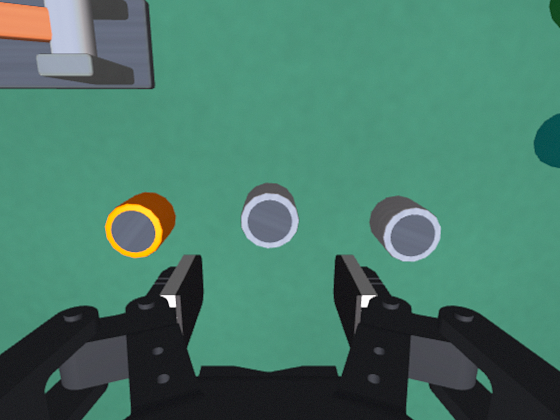

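```bash
python3 - <<'E'
from plan import *
import json
ci=json.load(open('pics/w28.png.json'))
for uv in [(270,219.5),(411.5,234)]:
    P=back('wrist',uv,.034,ci); print(P); plan(P[0],P[1],.013,FX[2])
E
```

```text
[ 0.41239496 -0.27981159  0.034     ]
plan dx 0.6 dy 86.9 dz 1.6 yaw 0.001 rows>= 3
[ 0.41405498 -0.36707974  0.034     ]
plan dx 87.4 dy 86.9 dz -7.6 yaw 0.001 rows>= 3
```

```bash
python3 -m crank '[{"hand":0.35,"dx":0.5,"dy":30,"dz":0.5,"yaw":0},{"hand":0.35,"dx":0.5,"dy":60,"dz":0.5,"yaw":0},{"hand":0.35,"dx":0.5,"dy":78,"dz":0.5,"yaw":0},{"hand":0.35,"dx":0.5,"dy":84,"dz":0.5,"yaw":0},{"hand":0.35,"dx":0.5,"dy":84,"dz":0.5,"yaw":0},{"hand":0.35,"dx":0.5,"dy":84,"dz":0.5,"yaw":0}]'; python3 - <<'E'
from plan import *
st(); plan(.412,-.2798,.013,FX[2])
E
```

```text
clock: 32.57
position: [0.412, -0.2806, 0.017]
tool_rot: [-1.569, -0.001, -1.446]
force: [0.7, 0.0, 0.7]
grip_width: 0.0555
t 32.57 pos [ 0.412  -0.2806  0.017 ] rot [-1.5694e+00 -1.2000e-03 -1.4461e+00] F [0.7 0.  0.7] w 0.0555 q [ 0.58  0.68 -0.13  2.06  0.21  0.41 -1.17]
plan dx -0.8 dy 4.0 dz 0.1 yaw 0.001 rows>= 1
```

```bash
python3 -m crank '[{"hand":0.35,"dx":-0.5,"dy":4,"dz":0,"yaw":0},{"hand":1,"dx":-0.5,"dy":4,"dz":0,"yaw":0},{"hand":1,"dx":-0.5,"dy":4,"dz":0,"yaw":0},{"hand":1,"dx":-0.5,"dy":4,"dz":0,"yaw":0},{"hand":1,"dx":-0.5,"dy":4,"dz":0,"yaw":0},{"hand":1,"dx":-0.5,"dy":4,"dz":0,"yaw":0}]' 60;python3 -m crank '[{"hand":1,"dx":0,"dy":-20,"dz":0,"yaw":0},{"hand":1,"dx":0,"dy":-60,"dz":0,"yaw":0},{"hand":1,"dx":0,"dy":-100,"dz":0,"yaw":0},{"hand":1,"dx":0,"dy":-140,"dz":0,"yaw":0},{"hand":1,"dx":0,"dy":-165,"dz":0,"yaw":0},{"hand":1,"dx":0,"dy":-165,"dz":0,"yaw":0},{"hand":1,"dx":0,"dy":-165,"dz":0,"yaw":0}]'; python3 - <<'E'
from plan import *
st(); plan(*fw(-55.9,21),.12,FX[2]); grab('wrist','pics/w29.png')
E
```

```text
clock: 33.07
position: [0.4115, -0.2799, 0.0124]
tool_rot: [-1.57, -0.001, -1.446]
force: [-2.3, 1.5, 14.4]
grip_width: 0.0344
clock: 33.65
position: [0.4115, -0.28, 0.178]
tool_rot: [-1.568, -0.002, -1.446]
force: [0.2, -0.1, -1.9]
grip_width: 0.0341
t 33.65 pos [ 0.4115 -0.28    0.178 ] rot [-1.5684 -0.0022 -1.4463] F [ 0.2 -0.1 -1.9] w 0.0341 q [ 0.65  0.4  -0.21  1.98  0.12  0.77 -1.08]
plan dx -214.0 dy 58.1 dz 216.0 yaw 0.001 rows>= 8
```

View pics/w29.png

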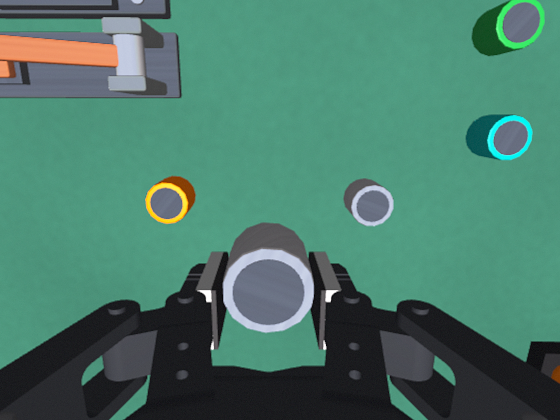

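```bash
python3 -m crank '[{"hand":1,"dx":-27,"dy":-5,"dz":27,"yaw":0},{"hand":1,"dx":-54,"dy":-5,"dz":54,"yaw":0},{"hand":1,"dx":-81,"dy":-5,"dz":81,"yaw":0},{"hand":1,"dx":-108,"dy":-5,"dz":108,"yaw":0},{"hand":1,"dx":-135,"dy":-5,"dz":135,"yaw":0},{"hand":1,"dx":-162,"dy":-5,"dz":162,"yaw":0},{"hand":1,"dx":-189,"dy":-5,"dz":189,"yaw":0},{"hand":1,"dx":-214,"dy":-5,"dz":216,"yaw":0},{"hand":1,"dx":-214,"dy":30,"dz":216,"yaw":0},{"hand":1,"dx":-214,"dy":65,"dz":216,"yaw":0},{"hand":1,"dx":-214,"dy":65,"dz":216,"yaw":0},{"hand":1,"dx":-214,"dy":65,"dz":216,"yaw":0}]'; python3 - <<'E'
from plan import *
st(); plan(*fw(-55.9,21),.0584,FX[2]); grab('wrist','pics/w30.png')
E
```

```text
clock: 34.7
position: [0.5971, -0.0403, 0.1095]
tool_rot: [-1.576, 0.001, -1.446]
force: [0.9, 0.0, -0.4]
grip_width: 0.0344
t 34.70 pos [ 0.5971 -0.0403  0.1095] rot [-1.5759e+00  8.0000e-04 -1.4459e+00] F [ 0.9  0.  -0.4] w 0.0344 q [ 0.13  0.64 -0.23  1.76  0.19  0.77 -1.65]
plan dx 0.9 dy 51.1 dz 2.5 yaw 0.001 rows>= 2
```

View pics/w30.png

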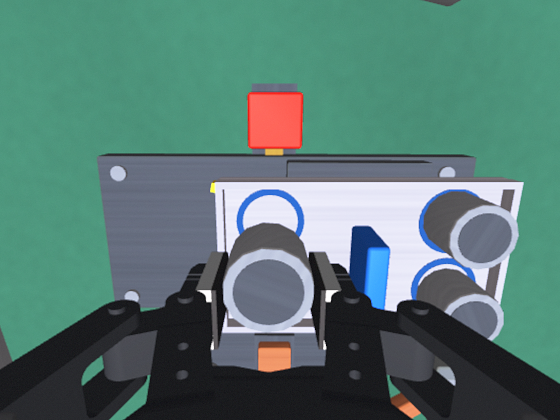

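```bash
python3 -m crank '[{"hand":1,"dx":0.3,"dy":15,"dz":0.5,"yaw":0},{"hand":1,"dx":0.3,"dy":30,"dz":0.5,"yaw":0},{"hand":1,"dx":0.3,"dy":42,"dz":0.5,"yaw":0},{"hand":1,"dx":0.3,"dy":47,"dz":0.5,"yaw":0},{"hand":1,"dx":0.3,"dy":49,"dz":0.5,"yaw":0},{"hand":1,"dx":0.3,"dy":49,"dz":0.5,"yaw":0},{"hand":1,"dx":0.3,"dy":49,"dz":0.5,"yaw":0}]'; python3 - <<'E'
from plan import *
st(); plan(*fw(-55.9,21),.0584,FX[2])
E
```

```text
clock: 35.33
position: [0.5997, -0.0406, 0.0632]
tool_rot: [-1.57, -0.0, -1.446]
force: [-0.2, 0.3, -1.7]
grip_width: 0.0338
t 35.33 pos [ 0.5997 -0.0406  0.0632] rot [-1.5698e+00 -1.0000e-04 -1.4461e+00] F [-0.2  0.3 -1.7] w 0.0338 q [ 0.11  0.71 -0.21  1.78  0.22  0.68 -1.66]
plan dx 0.3 dy 4.8 dz -0.4 yaw 0.001 rows>= 1
```

```bash
python3 -m crank '[{"hand":1,"dx":0,"dy":2.5,"dz":0,"yaw":0},{"hand":1,"dx":0,"dy":4.5,"dz":0,"yaw":0},{"hand":1,"dx":0,"dy":5.2,"dz":0,"yaw":0},{"hand":1,"dx":0,"dy":5.2,"dz":0,"yaw":0}]'; python3 - <<'E'
from plan import *
st(); grab('wrist','pics/w31.png')
E
```

```text
clock: 35.67
position: [0.6001, -0.0405, 0.0584]
tool_rot: [-1.569, -0.0, -1.446]
force: [-3.9, 1.3, 16.8]
grip_width: 0.0341
t 35.67 pos [ 0.6001 -0.0405  0.0584] rot [-1.5691e+00 -3.0000e-04 -1.4461e+00] F [-3.9  1.3 16.8] w 0.0341 q [ 0.11  0.71 -0.21  1.78  0.22  0.67 -1.67]
```

View pics/w31.png

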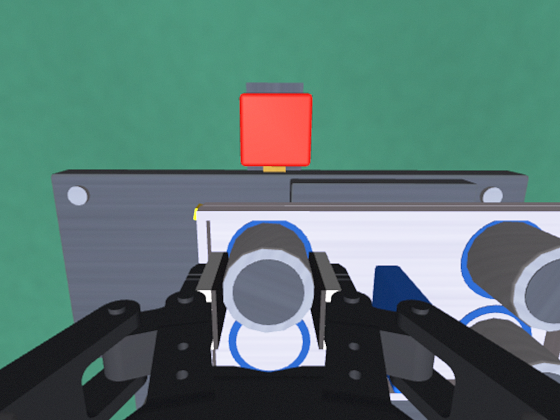

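```bash
python3 -m crank '[{"hand":0.42,"dx":0,"dy":-1,"dz":0,"yaw":0},{"hand":0.42,"dx":0,"dy":-1,"dz":0,"yaw":0},{"hand":0.42,"dx":0,"dy":-1,"dz":0,"yaw":0},{"hand":0.42,"dx":0,"dy":-1,"dz":0,"yaw":0},{"hand":0.42,"dx":0,"dy":-15,"dz":0,"yaw":0},{"hand":0.35,"dx":0,"dy":-50,"dz":0,"yaw":0},{"hand":0.35,"dx":0,"dy":-90,"dz":0,"yaw":0},{"hand":0.35,"dx":0,"dy":-130,"dz":0,"yaw":0},{"hand":0.35,"dx":0,"dy":-150,"dz":0,"yaw":0},{"hand":0.35,"dx":0,"dy":-150,"dz":0,"yaw":0}]'; python3 - <<'E'
from plan import *
st(); grab('wrist','pics/w32.png'); plan(.413,-.367,.21,FX[2])
E
```

```text
clock: 36.55
position: [0.6013, -0.0406, 0.2121]
tool_rot: [-1.564, -0.001, -1.446]
force: [0.6, 0.4, 0.1]
grip_width: 0.0555
t 36.55 pos [ 0.6013 -0.0406  0.2121] rot [-1.5640e+00 -1.0000e-03 -1.4463e+00] F [0.6 0.4 0.1] w 0.0555 q [ 0.15  0.51 -0.25  1.68  0.15  0.96 -1.61]
plan dx 300.5 dy -1.2 dz -226.4 yaw 0.001 rows>= 10
```

View pics/w32.png

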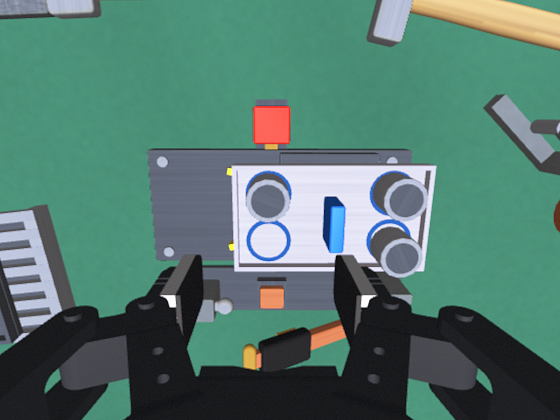

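```bash
python3 -m crank '[{"hand":0.35,"dx":300,"dy":0,"dz":-226,"yaw":0},{"hand":0.35,"dx":300,"dy":0,"dz":-226,"yaw":0},{"hand":0.35,"dx":300,"dy":0,"dz":-226,"yaw":0},{"hand":0.35,"dx":300,"dy":0,"dz":-226,"yaw":0},{"hand":0.35,"dx":300,"dy":0,"dz":-226,"yaw":0},{"hand":0.35,"dx":300,"dy":0,"dz":-226,"yaw":0},{"hand":0.35,"dx":300,"dy":0,"dz":-226,"yaw":0},{"hand":0.35,"dx":300,"dy":0,"dz":-226,"yaw":0},{"hand":0.35,"dx":300,"dy":0,"dz":-226,"yaw":0},{"hand":0.35,"dx":300,"dy":20,"dz":-226,"yaw":0},{"hand":0.35,"dx":300,"dy":40,"dz":-226,"yaw":0},{"hand":0.35,"dx":300,"dy":40,"dz":-226,"yaw":0}]'; python3 - <<'E'
from plan import *
st(); plan(.413,-.367,.1,FX[2])
E
python3 -m crank '[{"hand":0.35,"dx":0,"dy":35,"dz":0,"yaw":0},{"hand":0.35,"dx":0,"dy":65,"dz":0,"yaw":0},{"hand":0.35,"dx":0,"dy":65,"dz":0,"yaw":0},{"hand":0.35,"dx":0,"dy":65,"dz":0,"yaw":0}]'; python3 - <<'E'
from plan import *
st(); grab('wrist','pics/w33.png')
E
```

```text
clock: 37.6
position: [0.4103, -0.3656, 0.1633]
tool_rot: [-1.575, 0.004, -1.447]
force: [-0.7, 1.0, 0.5]
grip_width: 0.0554
t 37.60 pos [ 0.4103 -0.3656  0.1633] rot [-1.5748  0.0042 -1.4472] F [-0.7  1.   0.5] w 0.0554 q [ 0.76  0.49 -0.18  1.85  0.12  0.81 -0.94]
plan dx 2.0 dy 63.3 dz 2.8 yaw -0.000 rows>= 2
clock: 37.93
position: [0.4122, -0.3655, 0.1019]
tool_rot: [-1.573, 0.002, -1.445]
force: [0.4, -0.5, 0.7]
grip_width: 0.0555
t 37.93 pos [ 0.4122 -0.3655  0.1019] rot [-1.5728  0.0021 -1.4452] F [ 0.4 -0.5  0.7] w 0.0555 q [ 0.74  0.58 -0.17  1.89  0.15  0.68 -0.96]
```

View pics/w33.png

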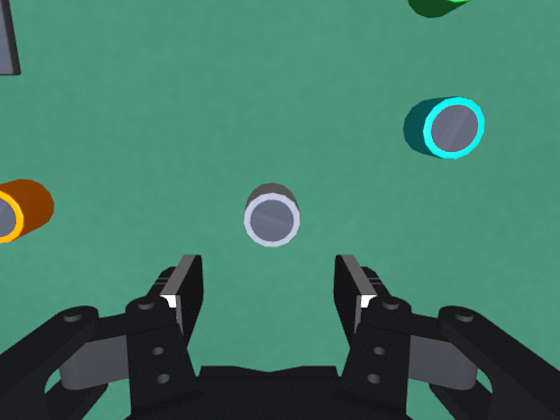

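```bash
python3 - <<'E'
from plan import *
import json
ci=json.load(open('pics/w33.png.json'))
P=back('wrist',(272,218.5),.034,ci); print(P); plan(P[0],P[1],.013,FX[2])
E
```

```text
[ 0.41457544 -0.36769408  0.034     ]
plan dx 1.7 dy 90.2 dz 1.5 yaw 0.002 rows>= 3
```

```bash
python3 -m crank '[{"hand":0.35,"dx":1,"dy":30,"dz":0.5,"yaw":0},{"hand":0.35,"dx":1,"dy":60,"dz":0.5,"yaw":0},{"hand":0.35,"dx":1,"dy":80,"dz":0.5,"yaw":0},{"hand":0.35,"dx":1,"dy":86,"dz":0.5,"yaw":0},{"hand":0.35,"dx":1,"dy":86,"dz":0.5,"yaw":0},{"hand":0.35,"dx":1,"dy":86,"dz":0.5,"yaw":0}]'; python3 - <<'E'
from plan import *
st(); plan(.4140,-.3675,.013,FX[2])
E
```

```text
clock: 38.48
position: [0.4139, -0.3679, 0.0179]
tool_rot: [-1.57, -0.001, -1.446]
force: [-0.2, -0.5, 0.5]
grip_width: 0.0555
t 38.48 pos [ 0.4139 -0.3679  0.0179] rot [-1.5696e+00 -1.3000e-03 -1.4460e+00] F [-0.2 -0.5  0.5] w 0.0555 q [ 0.72  0.73 -0.14  1.92  0.19  0.51 -0.99]
plan dx -0.4 dy 4.9 dz 0.1 yaw 0.001 rows>= 1
```

```bash
python3 -m crank '[{"hand":0.35,"dx":0,"dy":4.5,"dz":0,"yaw":0},{"hand":1,"dx":0,"dy":4.5,"dz":0,"yaw":0},{"hand":1,"dx":0,"dy":4.5,"dz":0,"yaw":0},{"hand":1,"dx":0,"dy":4.5,"dz":0,"yaw":0},{"hand":1,"dx":0,"dy":4.5,"dz":0,"yaw":0},{"hand":1,"dx":0,"dy":4.5,"dz":0,"yaw":0}]' 60;python3 -m crank '[{"hand":1,"dx":0,"dy":-20,"dz":0,"yaw":0},{"hand":1,"dx":0,"dy":-60,"dz":0,"yaw":0},{"hand":1,"dx":0,"dy":-100,"dz":0,"yaw":0},{"hand":1,"dx":0,"dy":-140,"dz":0,"yaw":0},{"hand":1,"dx":0,"dy":-165,"dz":0,"yaw":0},{"hand":1,"dx":0,"dy":-165,"dz":0,"yaw":0},{"hand":1,"dx":0,"dy":-165,"dz":0,"yaw":0}]'; python3 - <<'E'
from plan import *
st(); plan(*fw(-55.9,-23),.12,FX[2]); grab('wrist','pics/w34.png')
E
```

```text
clock: 38.98
position: [0.4134, -0.3676, 0.0128]
tool_rot: [-1.57, -0.001, -1.446]
force: [-1.9, 2.3, 11.6]
grip_width: 0.034
clock: 39.57
position: [0.4135, -0.3678, 0.1786]
tool_rot: [-1.569, -0.002, -1.446]
force: [-0.2, 0.1, -2.0]
grip_width: 0.0339
t 39.57 pos [ 0.4135 -0.3678  0.1786] rot [-1.5686 -0.0024 -1.4463] F [-0.2  0.1 -2. ] w 0.0339 q [ 0.76  0.48 -0.19  1.84  0.12  0.83 -0.93]
plan dx -301.4 dy 58.2 dz 181.0 yaw 0.001 rows>= 9
```

View pics/w34.png

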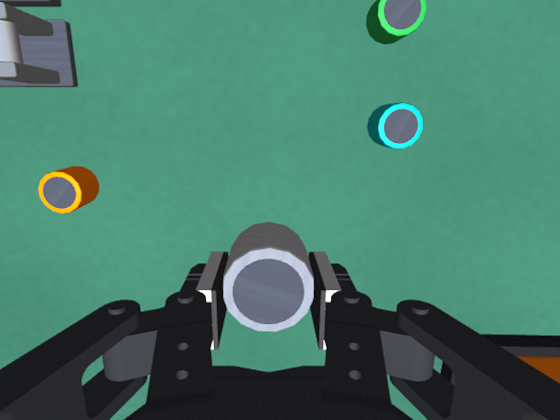

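```bash
python3 -m crank '[{"hand":1,"dx":-35,"dy":-5,"dz":21,"yaw":0},{"hand":1,"dx":-70,"dy":-5,"dz":42,"yaw":0},{"hand":1,"dx":-105,"dy":-5,"dz":63,"yaw":0},{"hand":1,"dx":-140,"dy":-5,"dz":84,"yaw":0},{"hand":1,"dx":-175,"dy":-5,"dz":105,"yaw":0},{"hand":1,"dx":-210,"dy":-5,"dz":126,"yaw":0},{"hand":1,"dx":-245,"dy":-5,"dz":147,"yaw":0},{"hand":1,"dx":-275,"dy":-5,"dz":165,"yaw":0},{"hand":1,"dx":-301,"dy":-5,"dz":181,"yaw":0},{"hand":1,"dx":-301,"dy":-5,"dz":181,"yaw":0},{"hand":1,"dx":-301,"dy":-5,"dz":181,"yaw":0},{"hand":1,"dx":-301,"dy":-5,"dz":181,"yaw":0}]'; python3 - <<'E'
from plan import *
st(); plan(*fw(-55.9,-23),.0588,FX[2]); grab('wrist','pics/w35.png')
E
```

```text
clock: 40.62
position: [0.5544, -0.0464, 0.1806]
tool_rot: [-1.573, 0.0, -1.446]
force: [-0.9, -1.2, -2.3]
grip_width: 0.0341
t 40.62 pos [ 0.5544 -0.0464  0.1806] rot [-1.5729e+00  1.0000e-04 -1.4460e+00] F [-0.9 -1.2 -2.3] w 0.0341 q [ 0.16  0.48 -0.25  1.82  0.15  0.86 -1.61]
plan dx 0.1 dy 121.8 dz 1.6 yaw 0.001 rows>= 3
```

View pics/w35.png

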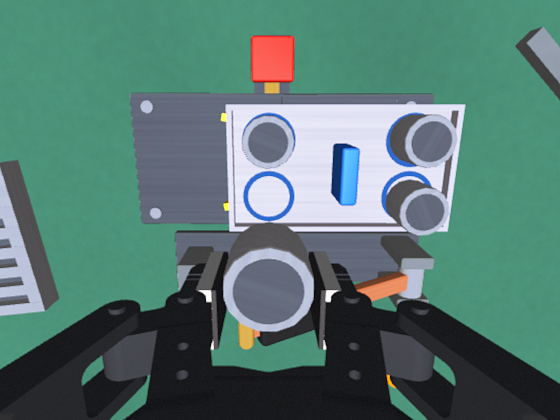

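```bash
python3 -m crank '[{"hand":1,"dx":0,"dy":35,"dz":0.5,"yaw":0},{"hand":1,"dx":0,"dy":70,"dz":0.5,"yaw":0},{"hand":1,"dx":0,"dy":95,"dz":0.5,"yaw":0},{"hand":1,"dx":0,"dy":110,"dz":0.5,"yaw":0},{"hand":1,"dx":0,"dy":116,"dz":0.5,"yaw":0},{"hand":1,"dx":0,"dy":118,"dz":0.5,"yaw":0},{"hand":1,"dx":0,"dy":118,"dz":0.5,"yaw":0},{"hand":1,"dx":0,"dy":118,"dz":0.5,"yaw":0}]'; python3 - <<'E'
from plan import *
st(); plan(*fw(-55.9,-23),.0588,FX[2])
E
```

```text
clock: 41.33
position: [0.5562, -0.0464, 0.0647]
tool_rot: [-1.57, -0.0, -1.447]
force: [-0.0, -0.1, -1.9]
grip_width: 0.034
t 41.33 pos [ 0.5562 -0.0464  0.0647] rot [-1.5695e+00 -3.0000e-04 -1.4467e+00] F [-0.  -0.1 -1.9] w 0.0340 q [ 0.13  0.65 -0.21  1.89  0.22  0.61 -1.67]
plan dx -0.1 dy 5.9 dz -0.4 yaw 0.000 rows>= 1
```

```bash
python3 -m crank '[{"hand":1,"dx":0,"dy":3,"dz":0,"yaw":0},{"hand":1,"dx":0,"dy":5,"dz":0,"yaw":0},{"hand":1,"dx":0,"dy":6,"dz":0,"yaw":0},{"hand":1,"dx":0,"dy":6,"dz":0,"yaw":0}]'; python3 - <<'E'
from plan import *
st(); grab('wrist','pics/w36.png')
E
```

```text
clock: 41.67
position: [0.5561, -0.0461, 0.0588]
tool_rot: [-1.57, -0.0, -1.446]
force: [-4.5, 0.1, 16.5]
grip_width: 0.0344
t 41.67 pos [ 0.5561 -0.0461  0.0588] rot [-1.5696e+00 -5.0000e-04 -1.4462e+00] F [-4.5  0.1 16.5] w 0.0344 q [ 0.12  0.66 -0.2   1.9   0.22  0.6  -1.67]
```

View pics/w36.png

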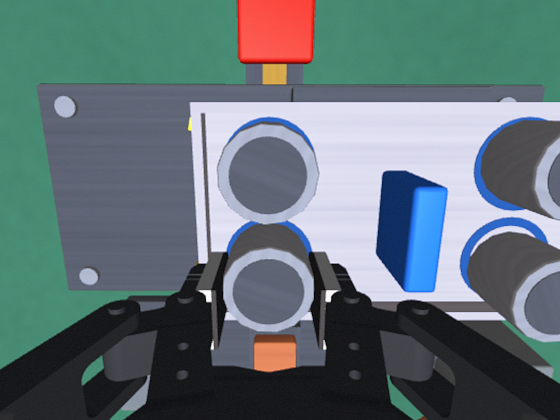

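```bash
python3 -m crank '[{"hand":0.42,"dx":0,"dy":-1,"dz":0,"yaw":0},{"hand":0.42,"dx":0,"dy":-1,"dz":0,"yaw":0},{"hand":0.42,"dx":0,"dy":-1,"dz":0,"yaw":0},{"hand":0.42,"dx":0,"dy":-1,"dz":0,"yaw":0},{"hand":0.42,"dx":0,"dy":-15,"dz":0,"yaw":0},{"hand":0.42,"dx":0,"dy":-50,"dz":0,"yaw":0},{"hand":1,"dx":0,"dy":-90,"dz":0,"yaw":0},{"hand":1,"dx":0,"dy":-130,"dz":0,"yaw":0},{"hand":1,"dx":0,"dy":-170,"dz":0,"yaw":0},{"hand":1,"dx":0,"dy":-190,"dz":0,"yaw":0},{"hand":1,"dx":0,"dy":-190,"dz":0,"yaw":0},{"hand":1,"dx":0,"dy":-190,"dz":0,"yaw":0}]'; python3 - <<'E'
from plan import *
st(); grab('wrist','pics/w37.png'); plan(*fw(-45,-92),.15,FX[2])
E
```

```text
clock: 42.72
position: [0.556, -0.0462, 0.2486]
tool_rot: [-1.569, -0.001, -1.446]
force: [-0.7, 0.2, -0.1]
grip_width: 0.0006
t 42.72 pos [ 0.556  -0.0462  0.2486] rot [-1.5688e+00 -5.0000e-04 -1.4463e+00] F [-0.7  0.2 -0.1] w 0.0006 q [ 0.17  0.4  -0.26  1.75  0.12  1.   -1.58]
plan dx 11.1 dy 97.4 dz -68.7 yaw 0.001 rows>= 3
```

View pics/w37.png

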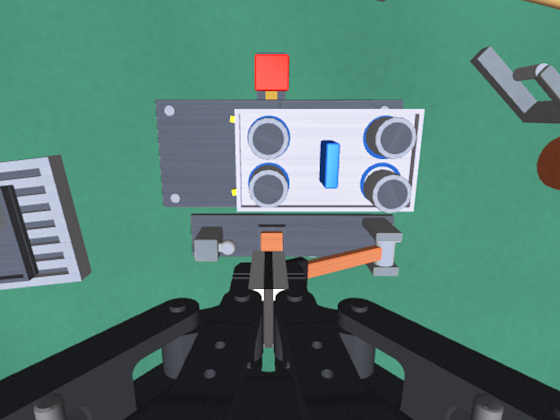

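```bash
python3 - <<'E'
from plan import *
import json
ci=json.load(open('pics/w37.png.json'))
def inf(P):
    d=P[:2]-FX[:2]; c,s=np.cos(FX[2]),np.sin(FX[2]); return np.round([1000*(c*d[0]+s*d[1]),1000*(-s*d[0]+c*d[1])],1)
im=cv2.imread('pics/w37.png'); crop('pics/w37.png',220,90,440,230,3.5,'pics/w37c.png')
for uv in [(269,137.5),(268.5,187.5),(397,137.5),(392.5,191.5)]: print(inf(back('wrist',uv,.080,ci)))
for uv,e in [((236,110),(-86,48)),((424,110),(86,48)),((236.5,211),(-86,-48)),((414,211),(86,-48))]: print('rim',inf(back('wrist',uv,.056,ci)),e)
E
```

```text
[-55.1  22.3]
[-55.4 -21.4]
[54.8 22.3]
[ 55.3 -25. ]
rim [-84.9  45.2] (-86, 48)
rim [85.5 45.3] (86, 48)
rim [-86.6 -49.7] (-86, -48)
rim [ 86.6 -49.6] (86, -48)
```

View pics/w37c.png

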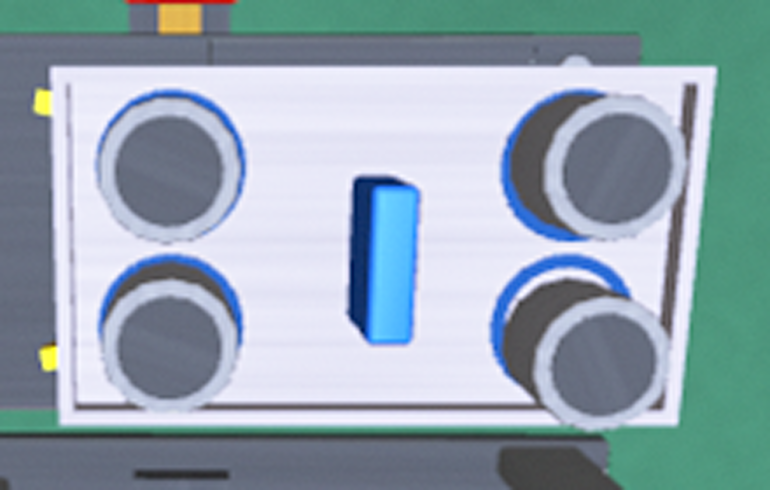

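```bash
python3 - <<'E'
from plan import *
import json
def inf(P):
    d=P[:2]-FX[:2]; c,s=np.cos(FX[2]),np.sin(FX[2]); return np.round([1000*(c*d[0]+s*d[1]),1000*(-s*d[0]+c*d[1])],1)
ci=json.load(open('pics/w17.png.json')); print(inf(back('wrist',(497,283),.114,ci)))
ci=json.load(open('pics/w16.png.json')); print(inf(back('wrist',(327,76),.114,ci)))
plan(*fw(-44,-92),.135,FX[2])
E
```

```text
[-42.4 -93.4]
[-43.4 -92.5]
plan dx 12.1 dy 112.4 dz -68.7 yaw 0.001 rows>= 4
```

```bash
python3 -m crank '[{"hand":1,"dx":6,"dy":0,"dz":-35,"yaw":0},{"hand":1,"dx":12,"dy":0,"dz":-69,"yaw":0},{"hand":1,"dx":12,"dy":0,"dz":-69,"yaw":0},{"hand":1,"dx":12,"dy":40,"dz":-69,"yaw":0},{"hand":1,"dx":12,"dy":80,"dz":-69,"yaw":0},{"hand":1,"dx":12,"dy":108,"dz":-69,"yaw":0},{"hand":1,"dx":12,"dy":110,"dz":-69,"yaw":0},{"hand":1,"dx":12,"dy":110,"dz":-69,"yaw":0}]'; python3 - <<'E'
from plan import *
st(); grab('wrist','pics/w38.png'); grab('side','pics/d38.png'); crop('pics/d38.png',210,170,350,290,5,'pics/d38c.png'); plan(*fw(-57,-92),.046,FX[2])
E
```

```text
clock: 43.43
position: [0.4875, -0.0663, 0.1363]
tool_rot: [-1.575, 0.001, -1.446]
force: [0.9, -0.2, 1.9]
grip_width: -0.0
t 43.43 pos [ 0.4875 -0.0663  0.1363] rot [-1.5749e+00  1.1000e-03 -1.4456e+00] F [ 0.9 -0.2  1.9] w -0.0000 q [ 0.2   0.46 -0.24  2.02  0.17  0.69 -1.59]
plan dx -12.8 dy 92.7 dz -0.5 yaw 0.001 rows>= 3
```

View pics/w38.png

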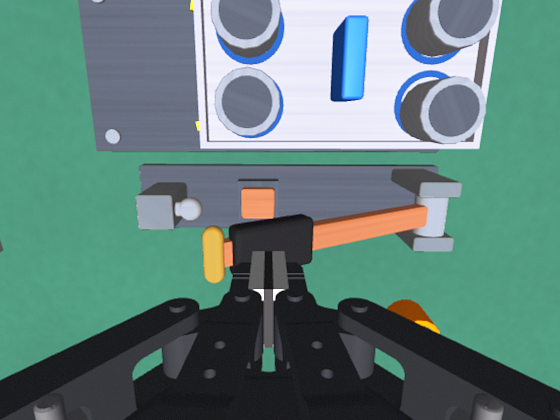

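View pics/d38c.png

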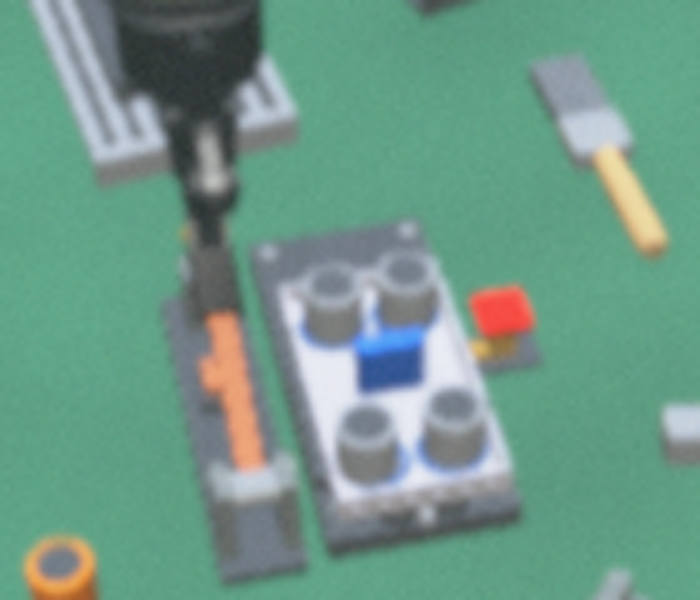

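```bash
python3 -m crank '[{"hand":1,"dx":0,"dy":14,"dz":0,"yaw":0},{"hand":1,"dx":-1,"dy":22,"dz":0,"yaw":0},{"hand":1,"dx":-4,"dy":29,"dz":0,"yaw":0},{"hand":1,"dx":-7,"dy":36,"dz":0,"yaw":0},{"hand":1,"dx":-10,"dy":45,"dz":0,"yaw":0},{"hand":1,"dx":-12,"dy":54,"dz":0,"yaw":0},{"hand":1,"dx":-13,"dy":63,"dz":0,"yaw":0},{"hand":1,"dx":-14,"dy":72,"dz":0,"yaw":0},{"hand":1,"dx":-14,"dy":80,"dz":0,"yaw":0},{"hand":1,"dx":-14,"dy":86,"dz":0,"yaw":0},{"hand":1,"dx":-14,"dy":90,"dz":0,"yaw":0},{"hand":1,"dx":-14,"dy":91,"dz":0,"yaw":0}]'; python3 - <<'E'
from plan import *
st()
E
```

```text
clock: 44.53
position: [0.487, -0.0524, 0.0463]
tool_rot: [-1.571, 0.0, -1.446]
force: [-5.6, 4.3, 29.1]
grip_width: 0.0002
t 44.53 pos [ 0.487  -0.0524  0.0463] rot [-1.5710e+00  1.0000e-04 -1.4458e+00] F [-5.6  4.3 29.1] w 0.0002 q [ 0.13  0.61 -0.19  2.08  0.24  0.47 -1.69]
```

```bash
python3 -m crank '[{"hand":1,"dx":0,"dy":-5,"dz":0,"yaw":0},{"hand":1,"dx":0,"dy":-30,"dz":0,"yaw":0},{"hand":1,"dx":0,"dy":-70,"dz":0,"yaw":0},{"hand":1,"dx":0,"dy":-110,"dz":0,"yaw":0},{"hand":1,"dx":0,"dy":-150,"dz":0,"yaw":0},{"hand":1,"dx":0,"dy":-190,"dz":0,"yaw":0},{"hand":1,"dx":0,"dy":-230,"dz":-20,"yaw":0},{"hand":1,"dx":0,"dy":-250,"dz":-40,"yaw":0},{"hand":1,"dx":0,"dy":-250,"dz":-40,"yaw":0},{"hand":1,"dx":0,"dy":-250,"dz":-40,"yaw":0}]'; python3 - <<'E'
from plan import *
st(); grab('wrist','pics/w39.png'); grab('side','pics/d39.png'); crop('pics/d39.png',200,140,350,290,5,'pics/d39c.png');grab('scene','pics/s39.png'); crop('pics/s39.png',150,135,350,295,4,'pics/s39c.png')
E
```

```text
clock: 45.37
position: [0.4472, -0.0582, 0.2975]
tool_rot: [-1.569, -0.001, -1.447]
force: [0.4, -0.3, -1.0]
grip_width: 0.0
t 45.37 pos [ 0.4472 -0.0582  0.2975] rot [-1.5686e+00 -1.1000e-03 -1.4472e+00] F [ 0.4 -0.3 -1. ] w 0.0000 q [ 0.25  0.17 -0.29  1.94  0.06  1.03 -1.51]
```

View pics/w39.png

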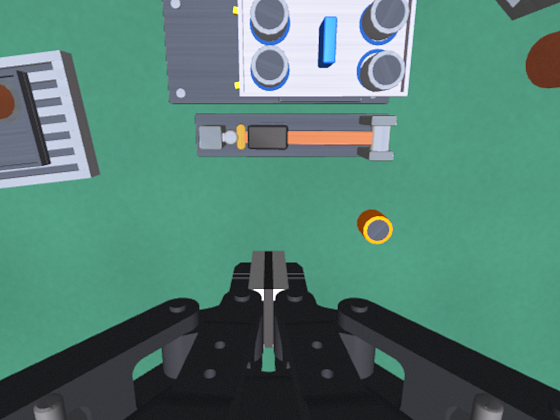

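View pics/d39c.png

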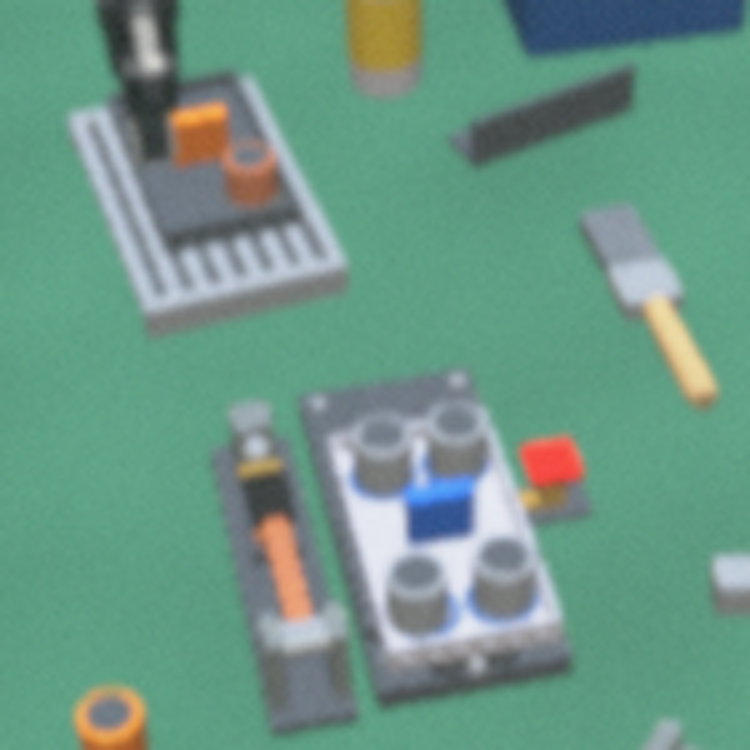

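View pics/s39c.png

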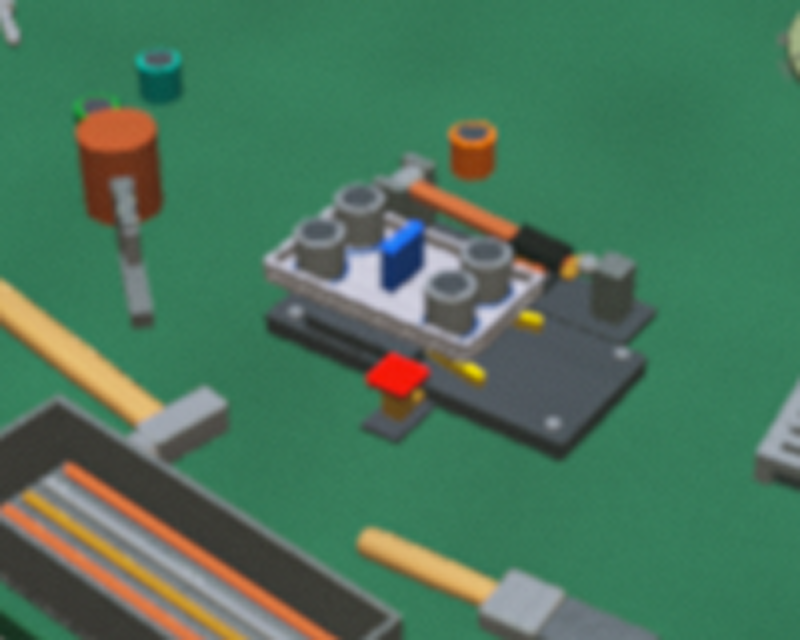

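```bash
python3 - <<'E'
from plan import *
def inf(P):
    d=P[:2]-FX[:2]; c,s=np.cos(FX[2]),np.sin(FX[2]); return np.round([1000*(c*d[0]+s*d[1]),1000*(-s*d[0]+c*d[1])],1)
for u,v in [(416,574),(503,560),(380,434),(456,424)]: print('side',inf(back('side',(200+u/5,140+v/5),.08)))
print('fin',inf(back('side',(200+438/5,140+490/5),.084)),'pad',inf(back('side',(200+552/5,140+461/5),.04)))
for u,v in [(320,234),(360,200),(487,252),(451,285)]: print('scene',inf(back('scene',(150+u/4,135+v/4),.08)))
print('fin',inf(back('scene',(150+403/4,135+240/4),.084)))
E
```

```text
side [ 56. -26.]
side [57.1 22.3]
side [-56.5 -22.3]
side [-54.2  22.5]
fin [ 0.1 -0.8] pad [-50.5  80.3]
scene [49.5 28.1]
scene [ 51.  -20.9]
scene [-58.1 -19.4]
scene [-58.8  25.7]
fin [-5.5  6.1]
```

```bash
python3 - <<'E'
from workcell import bot
print(bot.job_done())
E
```

```text
the job is handed in; nothing more can be done
None
```

I did the whole job in the order asked and handed it in at about 45.5 s of the 210 s allowed.

1. **Finished pallet:** I pressed the catch and the pallet popped out about 19 mm. I drew it onto the apron, then set it on the cooling grate, inside its edges.
2. **Fresh pallet:** I pushed it home. A light pull back met resistance and the pallet did not move, so the catch holds it, and the red pad is up.
3. **Stubs:** All four plain steel stubs stand upright, one on each blue circle. I did not move the orange, turquoise and green look-alikes.
4. **Earth lever:** I pressed it to its stop last, with a peak of about 29 N at the fingertips. After the gripper withdrew, it stayed down by itself in all three camera views.

**Last checks:**
- **Stub centring:** Three stubs are within about 2–3 mm of their circles. The one at fixture x +55, y -22, which I placed first, sits about 4 mm off towards -y. That is inside the centimetre, so I did not disturb it after the lever was down.
- **Camera agreement:** The side and wrist cameras agree to about 2–3 mm. The scene camera disagreed by up to about 6 mm, fin included, which looks like an overall offset from reading a coarse image.
- **Not noticed:** I saw no grip slackening and no stub knocked aside. I did not re-measure the bystander objects at the end, but those in view looked unmoved.

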